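# Press a guide bush home with the capstan screw press

## Robot

A 6-joint arm with a two-finger parallel gripper is mounted at the origin on a cart in front of the work surface, level with it; the furniture and walls round the work are solid. World frame = base frame: x ahead of the robot, y to its left, z up, the work surface at z = 0. Lengths are in m, angles in rad, forces in N, time in s.
With the tool pointing down it reaches from about 0.25 to 0.775 m from the base axis. Payload 4 kg.
Tool frame: the origin (TCP) lies on the centre line of the jaws, within the pads' length; the fingertips stand 17 mm ahead of it and the grasp point (between the pads) lies 2 mm behind it (manip.tip_extent is the distance from the TCP to the fingertips, in m); x points along the fingers, y is the direction in which the jaws open and shut, and the axes are right-handed (so a half turn about x gives the same grasp; the last joint's range is limited). The gripper opens to 94 mm and grips with 3 to 60 N. Pads are 16 mm wide; open, the fingers measure 119 mm over their backs; the gripper's body (75 mm by 177 mm) begins 78 mm behind the grasp point.
Start: joints at [-1.273, 0.087, 1.371, -0, 1.684, -0.103], TCP at [0.215, -0.506, 0.192] pointing down, gripper open.
Joint ranges: [-3.1, 3.1], [-0.76, 2.03], [0.27, 2.55], [-1.08, 4.22], [0.17, 2.65], [-2.57, 2.57]. Speed limits (rad/s): [2.79, 2.79, 3.14, 3.14, 3.14, 3.14].

## Interface

Orientations are given as a unit quaternion [w, x, y, z].
In Python, from cell import readout, viewer, close_job, manip gives the robot as it stands.
- The arm moves only by the tool apply_moves, never from a script. Its arguments are lists of equal length, an entry for each row: "slide": the shift along the tool's x, y, z in mm, a list of three; "yaw": the turn about the tool's x in degrees. In form: {"slide": [[x, y, z], ...], "yaw": [yaw, ...]}. A call has 1 to 12 rows; each row is the pose to reach, as a shift and turn from the pose commanded when the call began, along the tool's axes at that moment; what a row does not reach only later rows make up. A row lasts 1/12 s, in which the tool goes at most 41.7 mm and 7.16 degrees, less where a joint would pass 70% of its speed; a pose out of reach is approached as far as the arm can. A call with a gripper value outside its range is refused whole. "hand" is the opening, from 0 (shut) to 1 (fully open), set as the call begins (left out, the last holds). The fingers move at their own pace and stop on an object; "force" is the grip in N (left out, the last holds). Time passes only in rows, so rows that repeat a pose let the fingers close. It gives the time, the measured TCP pose, the force and the opening at its end, in the units of the state.
- readout.observe(): the state, without advancing time (a new reading comes with each control period).
- viewer.capture(name): name is "scene" or "side" or "wrist"; returns a dict with "pixels" (384x512x3 uint8, red, green, blue), "range_z" (384x512 float32, m along the optical axis (not along the pixel's ray), 0 where there is no reading), "camera_matrix" (3x3 intrinsics, pixels), "k1" (the pictures are not rectified: a ray, as slopes to the right and down, at radius r is drawn at 1 + k1 r^2 times it, then the intrinsics apply), "R" (3x3) and "t" (3): a world point X has camera coordinates R X + t. Camera axes: x right, y down, z forward; pixel columns grow to the right and rows downward; lengths in m; the calibration is good to about 2 mm. A picture is of the moment at which its call begins.
- close_job(): hands the job in, once; it reports no verdict.
The state is a dict: "t": time; "joint_positions": joint angles; "joint_vel": joint speeds; "effort": joint torques, N m; "tcp_pos": TCP position; "tcp_rot": TCP orientation; "force": force on the tool from outside, world axes, zero at the start; "moment": the same for the moment, N m; "width": finger opening in m.
Only numpy, scipy, OpenCV 4.12 (cv2) and the standard library are available. Lean on these libraries where they do the work, as an engineer would, in place of code of your own. Each camera call takes 0.05 s, during which the arm holds its last target. There are 200 camera calls.

## Task

Take the square steel bar, put its round nose into the holes of the screw press's round head and wind the screw down (clockwise from above), moving the bar from hole to hole, until the flange of the brass guide bush is pressed hard down on the core plate. Turn the head with the bar only, never with the hand, and go by feel: stop once it pulls up firm, without straining the press. Then take the bar out and lay it flat on the bench, and leave the other things on the bench where they are.

Things in the scene. Friction and masses are not known exactly. Their poses are not given: they have to be found in the camera images.
- press: Small grey bench screw press, fixed to the bench. Base 130 x 196 x 20 mm, origin at the centre of its underside; its -x side is the open front. Crosshead 52 x 172 mm, top at z 126 mm. Nuts and studs at y = +68 and -68 mm (28 mm across, up to z 161 mm) stop the bar about 17 deg short of them, so it can swing some 70 deg to either side of the front.
- capstan: Steel head of the press screw, 80 mm across, 28 mm high; origin on its vertical axis at hole height. Four blind round holes 12 mm wide, one in each flat on its +x, +y, -x, -y sides; they open 37 mm from the axis and end 9 mm from it. Clockwise from above drives the screw down, 12 mm a turn. Home lies 2.0 to 3.6 rad from the start; only feel tells where. It stays where it is left.
- bush: Brass guide bush under the screw's foot, its shank started in the plate's bore: flange 32 mm across, 6 mm thick. Origin at the centre of the flange's underside, which stands 2 to 3.5 mm above the plate at the start and on it (0) when home. A press fit: it slides only when pushed and stays where it is.
- core_plate: Steel core plate 90 x 78 x 30 mm on two parallels in the press, fixed; origin at the centre of its top face. Moment about the screw's axis that the bar must give: winding free about 0.1 N m, pushing the bush in 0.2 to 0.3, then climbing within 0.2 to 0.5 rad of bar swing once the flange is down: 0.5 is hard home, 0.6 to 0.9 firm, 1.2 strains the press.
- turning_bar: Steel turning bar, about 0.25 kg, lying on the bench: square handle 14 x 14 x 120 mm with a round nose 10 mm thick and 55 mm long on its +x end (tip rounded). Origin at the centre of the handle's underside, x along the bar, z up. It goes 25 mm deep into a hole and fits there with 1 mm play all round; held at the handle's middle its arm is then 126 mm.
- bar_nose (a point): Tip of the bar's round nose, on the bar's axis, 115 mm ahead of the handle's middle and 7 mm above its underside.
- hex_key_6: Black hex key, 36 x 88 x 6 mm, loose on the bench, not part of the job; origin at its underside.
- brass_rod_1: Thin brass drift rod, 8 x 210 x 8 mm, loose on the bench, not part of the job; origin at its underside.
- ejector_pin_1: Headed steel ejector pin, 9 x 113 x 9 mm, loose on the bench, not part of the job; origin at its underside.
- cap_screw_2: Black cap screw standing on its head, 13 x 13 x 38 mm, loose on the bench, not part of the job; origin at its underside.
- gauge_block_2: Ground steel block, 25 x 50 x 25 mm, loose on the bench, not part of the job; origin at its underside.
- oil_stone_1: Dark oil stone, 13 x 90 x 12 mm, loose on the bench, not part of the job; origin at its underside.
- file_fine: Hand file with a wooden handle, 22 x 220 x 22 mm, loose on the bench, not part of the job; origin at its underside.

How it is judged:
On the way, in this order (a step that is already met when the one before it is completed fails the run):
1. the bar's nose is in one of the head's holes (distance between bar_nose and capstan below 0.024 m), for 0.2 s.
2. the bush's flange is pressed hard down on the core plate (contact force between bush and core_plate above 80 N and z of bush in the frame of core_plate below 0.0004 m), for 0.2 s.
At the end, for the whole second after the job is handed in: The bush's flange lies on the core plate within 0.4 mm, having been pressed on it with at least 80 N, and the bar lies flat and still on the bench top, out of the press (z of bush in the frame of core_plate below 0.0004 m and height (world z) of turning_bar below 0.012 m and angle between turning_bar's own x axis and vertical above 1.5 rad and linear speed of turning_bar below 0.02 m/s); the robot touches nothing.
It fails at once if the press is strained: the flange is forced on the plate with over 320 N (contact force between bush and core_plate above 320 N).
It fails at once if the hand presses on the head itself with over 8 N (contact force between any of the fingers, the arm and capstan above 8 N).
It fails at once if another loose thing is moved by over 20 mm (distance of any of hex_key_6, brass_rod_1, ejector_pin_1, cap_screw_2, gauge_block_2, oil_stone_1, file_fine from where it was at the start of the episode above 0.02 m).
It also fails if it takes over 72 s, if anything falls off the work surface, if the arm or the gripper's body presses on something with over 40 N, if the wrist force passes 120 N, or if a joint passes its speed limit or range.

## Working session

There is one attempt and no reset: what is moved stays moved. The work goes in short steps, Python scripts to look and compute and a tool call to move; the robot and the scene stay as the last step left them, time stands still between calls to the robot, and variables do not carry over. Pictures are saved under pics/ and viewed, about 8 in all and at most 12, crops included, and the job is handed in when it is done.

Besides the shell and the picture viewer there is one more tool, called after "Request:" as name(argument=value, ...), one argument or row to a line, values as JSON. apply_moves: Moves the arm, as the interface text tells. Its arguments: {"type":"object","properties":{"slide":{"type":"array"},"yaw":{"type":"array"},"hand":{"type":"number"},"force":{"type":"number"}},"required":["slide","yaw"]}

```bash
ls; mkdir -p pics; cat > h.py <<'E'
import numpy as np, cv2
from cell import readout, viewer, close_job, manip
def cap(n):
    return viewer.capture(n)
def save(c,name,crop=None,scale=1):
    im=c["pixels"][:,:,::-1]
    if crop: im=im[crop[1]:crop[3],crop[0]:crop[2]]
    cv2.imwrite("pics/"+name,cv2.resize(im,None,fx=scale,fy=scale,interpolation=cv2.INTER_CUBIC))
def rays(c,uv):
    K=c["camera_matrix"];uv=np.atleast_2d(uv).astype(float)
    d=np.stack([(uv[:,0]-K[0,2])/K[0,0],(uv[:,1]-K[1,2])/K[1,1]],1);s=d.copy()
    for _ in range(20): s=d/(1+c["k1"]*(s**2).sum(1,keepdims=True))
    return np.c_[s,np.ones(len(s))]
def cloud(c):
    v,u=np.mgrid[0:384,0:512]
    r=rays(c,np.c_[u.ravel(),v.ravel()])*c["range_z"].reshape(-1,1)
    return ((r-c["t"])@c["R"]).reshape(384,512,3)
def onz(c,uv,z):
    d=rays(c,uv)@c["R"]; o=-c["R"].T@c["t"]
    return o+d*((z-o[2])/d[:,2])[:,None]
def Rq(q):
    w,x,y,z=q
    from scipy.spatial.transform import Rotation as T
    return T.from_quat([x,y,z,w]).as_matrix()
E
python3 - <<'E'
from h import *
for n in ("scene","side"):
    c=cap(n); save(c,n+"0.png",scale=1.55); np.save(n+"0.npy",c,allow_pickle=True)
    print(n,-c["R"].T@c["t"],c["R"][2])
s=readout.observe();print(s);print(Rq(s["tcp_rot"]))
E
```

```text
pics
scene [0.06930662 0.91184713 0.55808955] [ 0.42051709 -0.81351461 -0.4016956 ]
side [ 0.08223551 -1.13135076  1.10550954] [ 0.27327907  0.73398508 -0.62175916]
{'t': 0.1, 'joint_positions': array([-1.27311744e+00,  8.78713470e-02,  1.37204360e+00,  2.10483535e-05,
        1.68358211e+00, -1.03094634e-01]), 'joint_vel': array([ 0.00148113, -0.00158378, -0.00523129, -0.00204648, -0.00026364,
       -0.00163404]), 'effort': array([ 2.04145377e-03, -3.41250622e+01, -3.03302729e+01,  7.20862322e-02,
        3.04219779e-02, -1.03835437e-04]), 'tcp_pos': array([ 0.21443216, -0.50594203,  0.19115676]), 'tcp_rot': array([-0.14007836, -0.69289882, -0.14142004,  0.6930149 ]), 'force': array([-0.05854825,  0.50590967,  0.43806977]), 'moment': array([ 0.03489868, -0.02774447,  0.00852359]), 'width': 0.09347012004843597}
[[-5.38570561e-04  3.90132337e-01 -9.20758638e-01]
 [ 1.82678205e-03 -9.20756851e-01 -3.90132648e-01]
 [-9.99998186e-01 -1.89213932e-03 -2.16794218e-04]]
```

View pics/scene0.png

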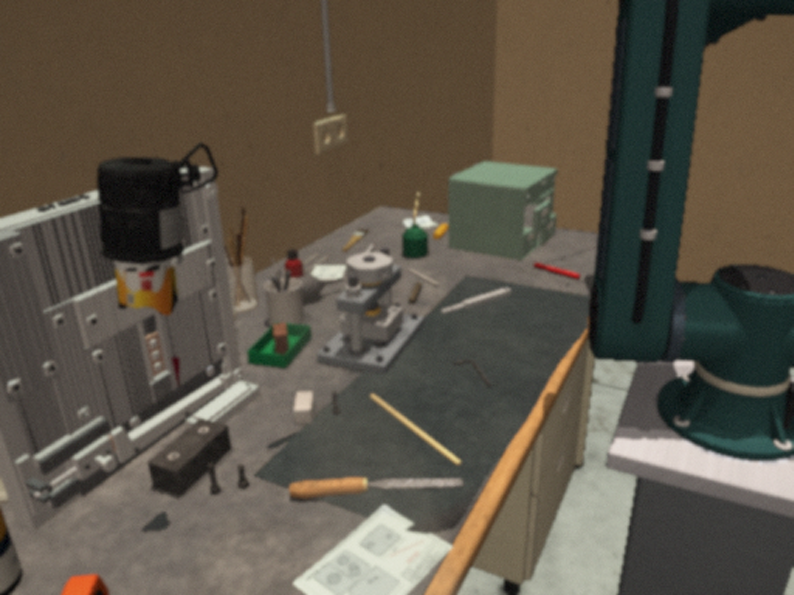

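View pics/side0.png

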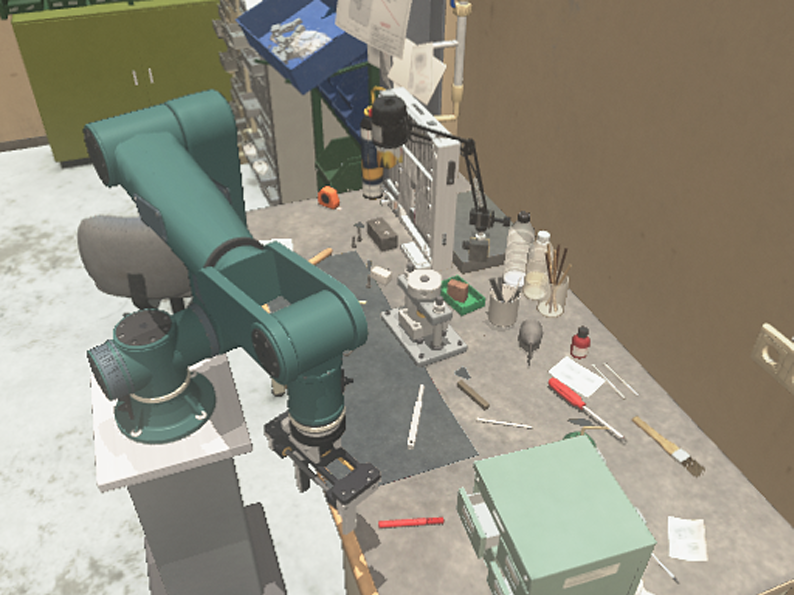

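The scene view shows the press at about (365,310) with its head at (370,262), and the pale turning bar at (478,300). In the side view the head is at (424,280) and the bar runs from (412,447) to (421,386). The robot's cart is to the left.

```bash
python3 - <<'E'
from h import *
c=np.load("side0.npy",allow_pickle=True).item()
P=cloud(c); np.set_printoptions(precision=4,suppress=True)
im=c["pixels"][:,:,::-1]
a=cv2.resize(im[165:300,240:310],None,fx=5,fy=5,interpolation=cv2.INTER_CUBIC)[:600]
a=cv2.resize(im[170:240,240:310],None,fx=5.6,fy=5.6,interpolation=cv2.INTER_CUBIC)
b=cv2.resize(im[235:305,240:310],None,fx=5.6,fy=5.6,interpolation=cv2.INTER_CUBIC)
cv2.imwrite("pics/crop1.png",np.hstack([a,b]))
# bar: above bench z 0.004..0.03, bright, in region
g=c["pixels"].astype(int).min(2)
m=np.zeros((384,512),bool);m[240:295,258:280]=1
m&=(g>140); print(m.sum(),np.median(P[m],0))
Q=P[m]; xy=Q[:,:2]; ce=xy.mean(0); u,s,vt=np.linalg.svd(xy-ce); d=vt[0]
pr=(xy-ce)@d; print("dir",d,"ends",ce+d*pr.min(),ce+d*pr.max(),np.ptp(pr),np.percentile(Q[:,2],[10,50,90]))
w=(xy-ce)@vt[1]
for k in np.linspace(pr.min(),pr.max(),11)[:-1]:
    j=(pr>=k)&(pr<k+np.ptp(pr)/10); print(np.round(k,3),j.sum(),np.ptp(w[j]),np.median(Q[j,2]))
# capstan top
m=np.zeros((384,512),bool);m[165:200,255:295]=1
Z=P[...,2]
mm=m&(Z>0.13)&(Z<0.30); print("z hist",np.histogram(Z[mm],bins=12))
E
```

```text
176 [ 0.4792 -0.2205  0.0145]
dir [-0.5458 -0.8379] ends [ 0.5603 -0.0982] [ 0.4376 -0.2865] 0.22474328942245791 [0.0087 0.0145 0.0179]
-0.138 14 0.013574606772907677 0.002364391691595365Traceback (most recent call last):
  File "<stdin>", line 17, in <module>
    return _methods._ptp(a, axis=axis, out=out, **kwargs)
           ~~~~~~~~~~~~~^^^^^^^^^^^^^^^^^^^^^^^^^^^^^^^^^
    umr_maximum(a, axis, None, out, keepdims),
    ~~~~~~~~~~~^^^^^^^^^^^^^^^^^^^^^^^^^^^^^^
ValueError: zero-size array to reduction operation maximum which has no identity
```

View pics/crop1.png

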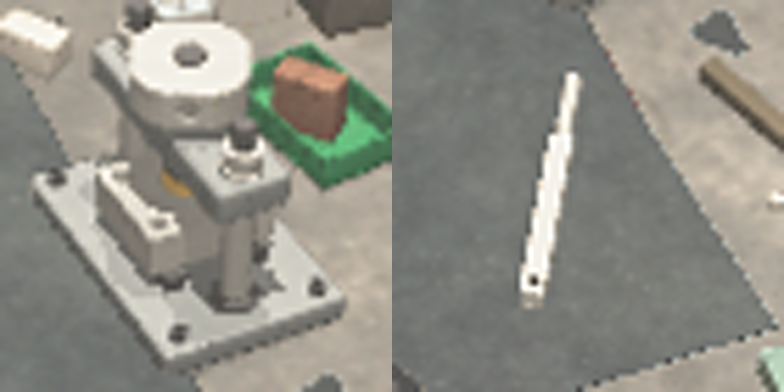

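The crop shows the bar's nose at the top (crop 572,75) and its drilled butt at (533,285). The head's top is centred at (190,55) with one hole visible at (190,108). The nuts are on the crosshead, one at (243,140) and one at (135,15).

```bash
python3 - <<'E'
from h import *
np.set_printoptions(precision=4,suppress=True)
c=np.load("side0.npy",allow_pickle=True).item()
P=cloud(c); Z=P[...,2]
m=np.zeros((384,512),bool);m[165:200,255:295]=1
mm=m&(Z>0.15)&(Z<0.22); print("z hist",np.histogram(Z[mm],bins=12))
print("nose/butt",onz(c,[[272,248.2],[265.2,285.5]],[0.007,0.012]))
f=lambda a,b:(240+a/5.6,170+b/5.6)
# disc ellipse centre & edges at z=?
for z in (.17,.18,.19):print("head",z,onz(c,[f(189,60),f(130,58),f(250,58),f(190,23)],np.array([z]*4))[:, :2].tolist())
print("base corners",onz(c,[f(163,362),f(345,300),f(35,180)],np.array([.02]*3)))
print("nuts",onz(c,[f(240,128),f(135,8)],np.array([.161]*2)))
print("hole",onz(c,[f(190,108)],np.array([.165])))
E
```

```text
z hist (array([19, 12, 11, 15, 21, 32, 62, 83, 69, 27,  7,  3]), array([0.1502, 0.1522, 0.1541, 0.1561, 0.1581, 0.1601, 0.162 , 0.164 ,
       0.166 , 0.168 , 0.1699, 0.1719, 0.1739]))
nose/butt [[ 0.529  -0.136   0.007 ]
 [ 0.4457 -0.2813  0.012 ]]
head 0.17 [[0.5921877042491459, 0.011788619167885095], [0.5592937678385992, 0.0263731064625905], [0.6278027934771393, 0.0005309768971550888], [0.6076303220334293, 0.04694499728398993]]
head 0.18 [[0.586736640785668, -0.0004308113032849281], [0.5541943195629968, 0.01399777712981276], [0.6219710274387611, -0.011568116562577835], [0.6020141868410546, 0.03434976756696373]]
head 0.19 [[0.5812855773221901, -0.012650241774455173], [0.5490948712873942, 0.0016224477970350204], [0.6161392614003828, -0.02366721002231076], [0.5963980516486799, 0.02175453784993775]]
base corners [[ 0.5394 -0.0841  0.02  ]
 [ 0.6682 -0.0723  0.02  ]
 [ 0.5262  0.1082  0.02  ]]
nuts [[ 0.5993 -0.0502  0.161 ]
 [ 0.5864  0.0854  0.161 ]]
hole [[ 0.5769 -0.0265  0.165 ]]
```

Request:
apply_moves(
  slide=[
    [0,-40,-90],
    [10,-80,-180],
    [20,-120,-270],
    [40,-153,-348],
    [40,-153,-348],
    [40,-153,-348],
    [40,-153,-348],
    [40,-153,-348],
    [40,-153,-348],
    [40,-153,-348],
    [40,-153,-348],
    [40,-153,-348],
  ],
  yaw=[-5,-10,-15,-20,-25,-30,-37,-37,-37,-37,-37,-37],
  hand=0.5,
)

```text
t: 1.1
tcp_pos: [0.4749, -0.2298, 0.1517]
tcp_rot: [-0.354, -0.612, -0.354, 0.613]
force: [0.5, -0.8, 0.3]
width: 0.0469
```

```bash
cat >> h.py <<'E'
np.set_printoptions(precision=4,suppress=True)
def st():
    s=readout.observe();R=Rq(s["tcp_rot"])
    return s,R,np.degrees(np.arctan2(R[1,1],R[0,1]))
def to(p,th):
    s,R,t0=st(); d=R.T@(np.array(p)-s["tcp_pos"])*1000
    print("t",s["t"],"tcp",s["tcp_pos"],"th",t0,"| slide",d.round(1),"yaw",round(-((th-t0+180)%360-180),1),"F",s["force"],"M",s["moment"],"w",s["width"])
E
python3 - <<'E'
from h import *
s,R,t0=st();print(s["t"],s["tcp_pos"],t0,s["joint_positions"])
c=cap("wrist");np.save("w1.npy",c,allow_pickle=True);save(c,"w1.png",scale=1.5)
print(-c["R"].T@c["t"],c["R"][2])
E
```

```text
1.1 [ 0.4749 -0.2298  0.1517] -29.9742056144237 [-0.5574  0.0498  1.4905 -0.0011  1.6024 -0.0343]
[ 0.5131 -0.1654  0.3437] [-0.1312 -0.227  -0.965 ]
```

View pics/w1.png

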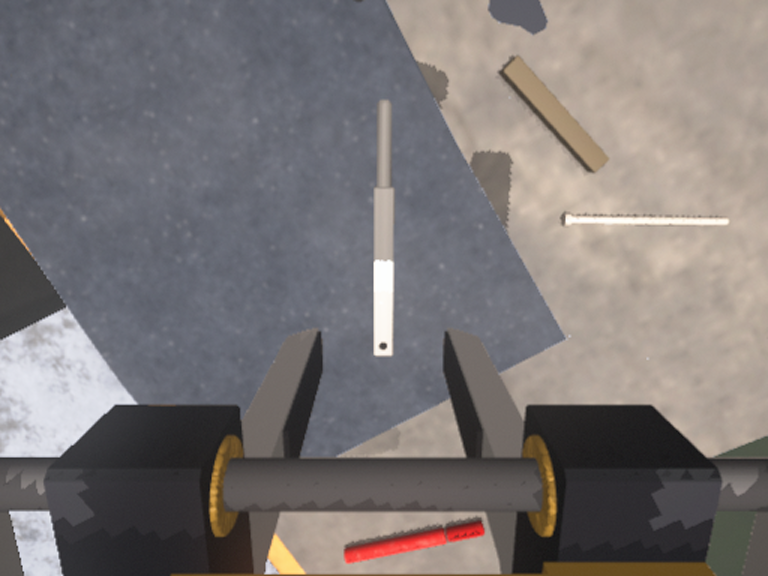

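The bar is centred and almost upright in the wrist view: nose tip at (384,100), shoulder at (384,187) and butt at (383,355). The fingers are on either side of it.

```bash
python3 - <<'E'
from h import *
c=np.load("w1.npy",allow_pickle=True).item()
p=onz(c,np.array([[384.5,100],[384,187],[383.3,354]])/1.5,np.array([.007,.014,.014]))
d=p[0]-p[2];print(p,np.linalg.norm(d),np.degrees(np.arctan2(d[1],d[0])), np.linalg.norm(p[1]-p[2]))
u=d[:2]/np.linalg.norm(d[:2]); mid=(p[0,:2]-.115*u+p[2,:2]+.06*u+p[1,:2]-.06*u)/3;print(mid)
phi=np.degrees(np.arctan2(d[1],d[0]))
to([*mid,0.018],phi-90)
# press from wrist depth? other
E
```

```text
[[ 0.529  -0.1406  0.007 ]
 [ 0.5016 -0.1875  0.014 ]
 [ 0.4422 -0.2897  0.014 ]] 0.17266025106181454 59.78139432989187 0.11816151558142021
[ 0.4716 -0.239 ]
t 1.15 tcp [ 0.4746 -0.2306  0.1521] th -30.070783666883926 | slide [134.1   1.7   8.7] yaw 0.1 F [-0.0506 -0.2312  0.3447] M [-0.0588 -0.0242  0.042 ] w 0.04728811169684195
```

Request:
apply_moves(
  slide=[
    [30,2,9],
    [65,2,9],
    [100,2,9],
    [120,2,9],
    [132,2,9],
    [132,2,9],
    [132,2,9],
  ],
  yaw=[0,0,0,0,0,0,0],
)

```text
t: 1.73
tcp_pos: [0.4722, -0.2398, 0.0208]
tcp_rot: [-0.353, -0.613, -0.353, 0.613]
force: [-0.1, -0.4, 0.3]
width: 0.0472
```

Request:
apply_moves(
  slide=[
    [0,0,0],
    [0,0,0],
    [0,0,0],
    [0,0,0],
    [0,0,0],
    [0,0,0],
    [0,0,0],
    [0,0,0],
  ],
  yaw=[0,0,0,0,0,0,0,0],
  hand=0,
  force=50,
)

```text
t: 2.4
tcp_pos: [0.4726, -0.2385, 0.0202]
tcp_rot: [-0.353, -0.612, -0.353, 0.612]
force: [-0.0, -1.0, 0.8]
width: 0.0004
```

```bash
python3 - <<'E'
from h import *
s,R,t0=st();print(s["t"],s["tcp_pos"],t0,s["width"],manip.tip_extent,[a for a in dir(manip) if a[0]!='_'])
c=cap("wrist");np.save("w2.npy",c,allow_pickle=True);save(c,"w2.png",scale=1.5)
E
```

```text
2.4 [ 0.4726 -0.2385  0.0202] -30.024416022715137 0.00042964745216267765 0.017 ['MotionError', 'tip_extent']
```

View pics/w2.png

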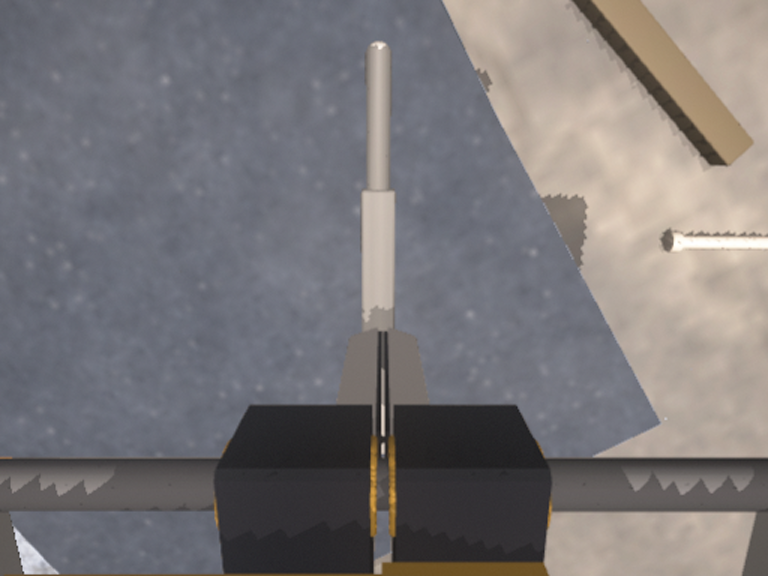

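The wrist view shows the fingers shut above the handle, near (383,345). The bar hasn't been disturbed and lies from (378,45) down under the fingertips. I'll check the heights with depth.

```bash
python3 - <<'E'
from h import *
c=np.load("w2.npy",allow_pickle=True).item();P=cloud(c)
for n,(u,v) in dict(bench=(350,100),bench2=(250,250),noseaxis=(378,120),handle=(378,220),handle2=(378,300),fingL=(365,350),fingR=(403,350),fl2=(360,380),fr2=(410,380)).items():
    u=int(u/1.5);v=int(v/1.5);print(n,np.median(P[v-1:v+2,u-1:u+2].reshape(-1,3),0))
for v in range(215,250,3): print(v,P[v,243],P[v,268], P[v,255])
c=np.load("w1.npy",allow_pickle=True).item();P=cloud(c)
print("w1 bench",P[100,150],P[150,256],P[220,256],P[300,200])
E
```

```text
bench [ 0.5088 -0.1512  0.0008]
bench2 [ 0.4396 -0.1819  0.0009]
noseaxis [ 0.5145 -0.1644  0.0119]
handle [ 0.4954 -0.1973  0.0141]
handle2 [ 0.4784 -0.2265  0.0141]
fingL [ 0.4721 -0.2288  0.0547]
fingR [ 0.4832 -0.2353  0.0543]
fl2 [ 0.4717 -0.2286  0.0771]
fr2 [ 0.4843 -0.2359  0.0774]
215 [ 0.4683 -0.2325  0.0134] [ 0.4801 -0.2453 -0.0009] [ 0.4749 -0.2364  0.0131]
218 [ 0.4672 -0.2343  0.0133] [ 0.4791 -0.2468  0.0001] [ 0.4739 -0.2381  0.0134]
221 [ 0.4713 -0.2289  0.0362] [ 0.4782 -0.2484  0.0009] [ 0.473  -0.2396  0.0141]
224 [ 0.4714 -0.229   0.0407] [ 0.4835 -0.2357  0.0415] [ 0.472  -0.2413  0.0143]
227 [ 0.4718 -0.2287  0.0464] [ 0.4834 -0.2355  0.0462] [ 0.471  -0.2431  0.0143]
230 [ 0.4717 -0.2291  0.0497] [ 0.4832 -0.2357  0.0498] [ 0.4697 -0.2453  0.0132]
233 [ 0.4723 -0.2285  0.0556] [ 0.4833 -0.235   0.0553] [ 0.4689 -0.2468  0.014 ]
236 [ 0.4718 -0.2294  0.0571] [ 0.4832 -0.2348  0.0596] [ 0.4679 -0.2485  0.0143]
239 [ 0.4721 -0.2292  0.0615] [ 0.4829 -0.2352  0.0619] [ 0.4666 -0.2508  0.0131]
242 [ 0.4725 -0.2288  0.0663] [ 0.4829 -0.2349  0.0661] [ 0.4657 -0.2524  0.0138]
245 [ 0.4724 -0.2292  0.0688] [ 0.4826 -0.2351  0.0687] [ 0.4645 -0.2544  0.0134]
248 [ 0.4725 -0.2292  0.0722] [ 0.4825 -0.235   0.0721] [ 0.4633 -0.2564  0.013 ]
w1 bench [ 0.421  -0.114   0.0004] [ 0.489  -0.2094  0.0129] [ 0.4519 -0.2738  0.0147] [ 0.4509 -0.226   0.2194]
```

```bash
python3 - <<'E'
from h import *
for f,us in (("w1.npy",(203,207,211,297,301,305)),("w2.npy",(236,240,246,266,272,276))):
    c=np.load(f,allow_pickle=True).item();P=cloud(c);print(f,"cam",-c["R"].T@c["t"])
    for u in us:
        col=P[210:260,u]; j=np.where(col[:,2]>0.03)[0]; print(u,210+j[0],col[j[0]],col[j[min(3,len(j)-1)]])
E
```

```text
w1.npy cam [ 0.5131 -0.1654  0.3437]
203 221 [ 0.4541 -0.2087  0.1681] [ 0.4552 -0.2088  0.174 ]
207 220 [ 0.4559 -0.2097  0.1667] [ 0.4567 -0.2099  0.1719]
211 219 [ 0.4576 -0.2109  0.1647] [ 0.4572 -0.212   0.1664]
297 221 [ 0.5    -0.2368  0.1646] [ 0.4995 -0.2362  0.1699]
301 219 [ 0.5026 -0.2364  0.1656] [ 0.5021 -0.2359  0.1709]
305 220 [ 0.5044 -0.2373  0.1676] [ 0.5039 -0.2369  0.1724]
w2.npy cam [ 0.5105 -0.1742  0.2123]
236 223 [ 0.4682 -0.2268  0.0401] [ 0.4686 -0.2266  0.0454]
240 222 [ 0.4703 -0.2276  0.0394] [ 0.4703 -0.2278  0.0435]
246 220 [ 0.4729 -0.2295  0.0355] [ 0.4729 -0.2297  0.0397]
266 221 [ 0.4828 -0.2351  0.0373] [ 0.4827 -0.2349  0.0421]
272 223 [ 0.4855 -0.2368  0.0401] [ 0.4854 -0.2365  0.045 ]
276 225 [ 0.4874 -0.2375  0.0441] [ 0.4871 -0.2375  0.048 ]
```

Request:
apply_moves(
  slide=[
    [0,0,0],
    [0,0,0],
    [0,0,0],
    [0,0,0],
  ],
  yaw=[0,0,0,0],
  hand=0.4,
)

```text
t: 2.78
tcp_pos: [0.4725, -0.2386, 0.0201]
tcp_rot: [-0.353, -0.612, -0.353, 0.612]
force: [0.8, -0.4, 0.0]
width: 0.0234
```

Request:
apply_moves(
  slide=[
    [0,0,0],
    [6,0,0],
    [12,0,0],
    [18,0,0],
    [22,0,0],
    [22,0,0],
  ],
  yaw=[0,0,0,0,0,0],
)

```text
t: 3.28
tcp_pos: [0.4714, -0.2379, -0.0036]
tcp_rot: [-0.352, -0.612, -0.354, 0.613]
force: [0.5, 0.6, -0.7]
width: 0.0378
```

Request:
apply_moves(
  slide=[
    [2,0,0],
    [3,0,0],
    [4,0,0],
    [5,0,0],
    [5,0,0],
  ],
  yaw=[0,0,0,0,0],
)

```text
t: 3.7
tcp_pos: [0.4726, -0.2386, -0.0068]
tcp_rot: [0.353, 0.612, 0.353, -0.612]
force: [0.3, 0.2, -0.2]
width: 0.0376
```

Request:
apply_moves(
  slide=[
    [2,0,0],
    [3,0,0],
    [3,0,0],
  ],
  yaw=[0,0,0],
)

```text
t: 3.95
tcp_pos: [0.4724, -0.2385, -0.0101]
tcp_rot: [-0.353, -0.612, -0.353, 0.613]
force: [0.9, 0.4, 0.2]
width: 0.0375
```

Request:
apply_moves(
  slide=[
    [0,0,0],
    [0,0,0],
    [0,0,0],
    [0,0,0],
    [0,0,0],
    [0,0,0],
    [0,0,0],
    [0,0,0],
  ],
  yaw=[0,0,0,0,0,0,0,0],
  hand=0,
  force=50,
)

```text
t: 4.62
tcp_pos: [0.4722, -0.2384, -0.0098]
tcp_rot: [-0.353, -0.612, -0.354, 0.613]
force: [-1.9, 0.5, 1.7]
width: 0.0134
```

Request:
apply_moves(
  slide=[
    [-20,0,0],
    [-60,0,0],
    [-100,0,0],
    [-140,0,0],
    [-175,0,-10],
    [-205,0,-40],
    [-220,-5,-75],
    [-220,-8,-110],
    [-220,-11,-145],
    [-220,-11,-180],
    [-220,-11,-205],
    [-220,-11,-205],
  ],
  yaw=[0,0,0,0,0,0,0,0,0,0,0,0],
)

```text
t: 5.62
tcp_pos: [0.5674, -0.051, 0.2088]
tcp_rot: [0.354, 0.612, 0.356, -0.611]
force: [-0.2, -0.6, -3.0]
width: 0.0137
```

```bash
python3 - <<'E'
from h import *
s,R,t0=st();print(s["t"],s["tcp_pos"],t0,s["width"],s["force"],s["moment"])
c=cap("wrist");np.save("w3.npy",c,allow_pickle=True)
d=cap("side");np.save("side3.npy",d,allow_pickle=True)
a=cv2.resize(c["pixels"][:,:,::-1],None,fx=1.1,fy=1.1)
b=cv2.resize(d["pixels"][165:235,245:300,::-1],None,fx=4.2,fy=4.2,interpolation=cv2.INTER_CUBIC)
o=np.zeros((max(a.shape[0],b.shape[0]),a.shape[1]+b.shape[1],3),np.uint8);o[:a.shape[0],:a.shape[1]]=a;o[:b.shape[0],a.shape[1]:]=b
cv2.imwrite("pics/w3.png",o);print(o.shape)
E
```

```text
5.6167 [ 0.5674 -0.051   0.2088] -29.693131475800236 0.013724397091091672 [-0.1616 -0.6056 -2.9773] [-0.0729  0.0127  0.0097]
(422, 794, 3)
```

View pics/w3.png

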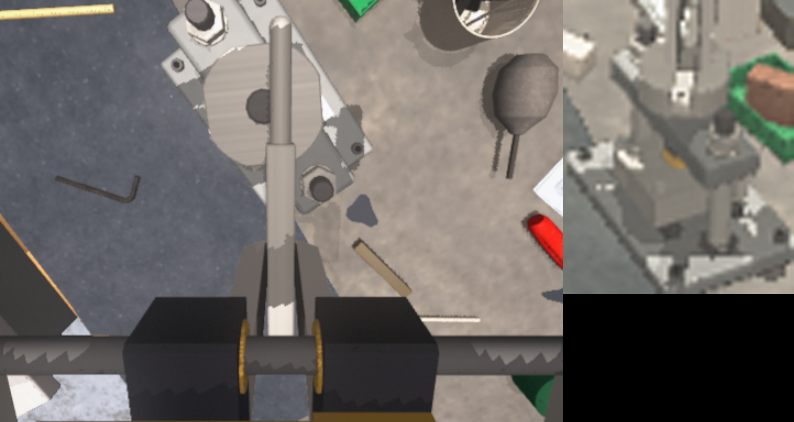

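The wrist view shows the head from above, centred near (263,105), with flats at the left (206,110) and right (322,95). The nuts are at (203,18) and (320,185), and the bar runs up the middle with its nose tip at (281,20). I'll fit the outline.

```bash
cat > fit.py <<'E'
from h import *
from scipy.optimize import least_squares
def fit(f,c0=(0.597,.018)):
    c=np.load(f,allow_pickle=True).item();P=cloud(c);Z=P[...,2]
    near=np.hypot(P[...,0]-c0[0],P[...,1]-c0[1])<.06
    z0=np.median(Z[near&(Z>.15)&(Z<.185)]);m=near&(abs(Z-z0)<.004)
    print("z top",z0,m.sum())
    cs,_=cv2.findContours(cv2.morphologyEx(m.astype(np.uint8),cv2.MORPH_OPEN,np.ones((3,3))),cv2.RETR_EXTERNAL,cv2.CHAIN_APPROX_NONE)
    uv=np.vstack([k[:,0] for k in cs]).astype(float)
    X=onz(c,uv,z0)[:,:2]
    def R(p,a): # octagon-ish: circle 40 cut by flats at 37
        k=(a-p[2]+np.pi/4)%(np.pi/2)-np.pi/4
        return np.minimum(.040,.037/np.cos(k))
    best=None
    for g in np.arange(0,90,7.5):
        fn=lambda p:(np.hypot(*(X-p[:2]).T)-R(p,np.arctan2(*(X-p[:2]).T[::-1])))*1e3
        r=least_squares(fn,[*c0,np.radians(g)],loss="soft_l1",f_scale=.5,diff_step=1e-4)
        if best is None or r.cost<best.cost: best=r
    p=best.x;print("centre",p[:2],"hole deg",np.degrees(p[2])%90,"cost",best.cost,len(X))
    e=best.fun;print("inlier frac",(abs(e)<1).mean())
    return c,P,p,z0
if __name__=="__main__":
    import sys
    c,P,p,z0=fit(sys.argv[1])
    n=onz(c,np.array([[203,14],[320,187]])/1.1,np.array([.161,.161]));d=n[0]-n[1]
    print("nuts",n,"mid",n.mean(0),"press yaw",np.degrees(np.arctan2(d[1],d[0]))-90)
    q=onz(c,np.array([[281,18],[281,145]])/1.1,np.array([.226,.226]));d=q[0]-q[1]
    print("bar nose,shoulder",q,np.degrees(np.arctan2(d[1],d[0])))
    print("bar z",np.median(P[135:200,253:260,2]),np.median(P[40:100,253:258,2]))
E
python3 fit.py w3.npy
```

```text
z top 0.16364611950338906 7419
centre [0.5958 0.0199] hole deg 63.63232378100048 cost 2102.7528334474605 546
inlier frac 0.45054945054945056
nuts [[ 0.5921  0.084   0.161 ]
 [ 0.6032 -0.0441  0.161 ]] mid [0.5976 0.02   0.161 ] press yaw 4.9403409547576445
bar nose,shoulder [[ 0.6244  0.0465  0.226 ]
 [ 0.5971 -0.0013  0.226 ]] 60.3146671342248
bar z 0.23218011008327008 0.23007267841828816
```

```bash
python3 -c "
from h import *
to([0.5213,-0.1274,.1335],-26.4)"
```

```text
t 5.7167 tcp [ 0.5657 -0.055   0.209 ] th -29.92545518788065 | slide [75.6 -2.3 84.8] yaw -3.5 F [-0.0911 -1.7392 -3.34  ] M [-0.0734 -0.0652 -0.0172] w 0.013084976273144524
```

Request:
apply_moves(
  slide=[
    [0,0,30],
    [0,0,60],
    [0,-2,85],
    [25,-2,85],
    [50,-2,85],
    [70,-2,85],
    [75.6,-2,85],
    [75.6,-2,85],
    [75.6,-2,85],
    [75.6,-2,85],
  ],
  yaw=[0,0,-3.5,-3.5,-3.5,-3.5,-3.5,-3.5,-3.5,-3.5],
)

```text
t: 6.55
tcp_pos: [0.5223, -0.1289, 0.1365]
tcp_rot: [0.373, 0.602, 0.371, -0.601]
force: [0.4, 1.0, -0.9]
width: 0.0136
```

```bash
python3 - <<'E'
from h import *
for i in range(1):
    s,R,t0=st();print(s["t"],s["tcp_pos"],t0,s["width"],s["force"],s["moment"])
c=cap("wrist");np.save("w4.npy",c,allow_pickle=True)
d=cap("side");np.save("side4.npy",d,allow_pickle=True)
s,R,t0=st();print(s["t"],s["tcp_pos"],t0)
a=cv2.resize(c["pixels"][:250,100:420,::-1],None,fx=1.6,fy=1.6)
b=cv2.resize(d["pixels"][165:235,245:300,::-1],None,fx=5,fy=5,interpolation=cv2.INTER_CUBIC)
o=np.zeros((max(a.shape[0],b.shape[0]),a.shape[1]+b.shape[1],3),np.uint8);o[:a.shape[0],:a.shape[1]]=a;o[:b.shape[0],a.shape[1]:]=b
cv2.imwrite("pics/w4.png",o);print(o.shape)
E
```

```text
6.55 [ 0.5223 -0.1289  0.1365] -26.566800643958754 0.01357974435531303 [ 0.4362  0.9664 -0.9426] [-0.0394 -0.0144 -0.0516]
6.65 [ 0.5224 -0.1287  0.1366] -26.53687710458385
(400, 787, 3)
```

View pics/w4.png

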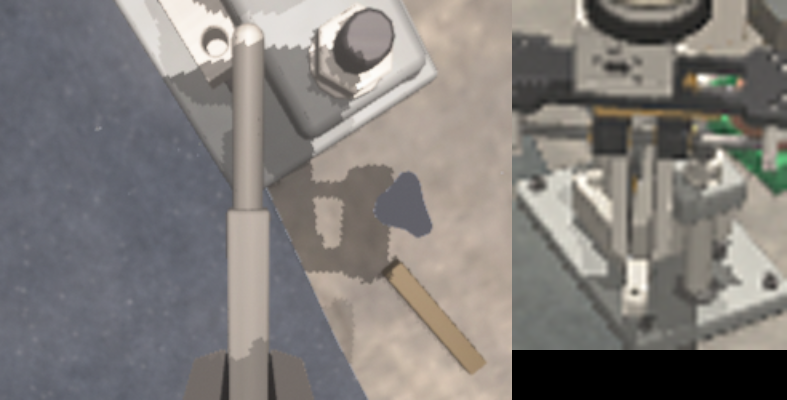

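The wrist view has the nose tip at (248,25) and the shoulder at (248,210), with the head just out of frame at the top. The side crop shows the gripper holding the bar's butt at (635,280).

```bash
python3 - <<'E'
from h import *
c=np.load("w4.npy",allow_pickle=True).item();P=cloud(c)
print("handle top z",np.median(P[140:200,250:260,2]),"nose top", np.median(P[30:120,254:257,2]))
g=P[...,2]
for rows,zz in (((25,120),.15),((140,200),.15)):
    pts=[]
    for v in range(*rows):
        j=np.where((g[v,220:290]>.135)&(g[v,220:290]<.2))[0]+220
        pts.append([(j[0]+j[-1])/2,v])
    X=onz(c,pts,zz)[:,:2]
    ce=np.array([.5958,.0199]);a=np.polyfit(X[:,1],X[:,0],1);print("mid",X.mean(0),"dir",np.degrees(np.arctan2(1,a[0])))
    for p in (X.mean(0),):
        u=np.array([np.cos(np.radians(63.6)),np.sin(np.radians(63.6))]);r=ce-p
        print("lateral of centre rel. to bar (left +) mm",1e3*(u[0]*r[1]-u[1]*r[0]),"dist",r@u)
print("tip",onz(c,[[255,14.5]],.153), np.hypot(*(onz(c,[[255,14.5]],.153)[0,:2]-[.5958,.0199])))
E
sed -i 's/f_scale=.5/f_scale=.2/' fit.py; python3 - <<'E'
from fit import *
import fit as F
# independent: use w3 only outer points
c,P,p,z0=F.fit("w3.npy",(0.5958,.0199))
E
```

```text
handle top z 0.15980727439455278 nose top 0.15756986135673567
mid [ 0.562  -0.0509] dir 63.25558750371451
lateral of centre rel. to bar (left +) mm 1.1479270084403839 dist 0.0784258144089882
mid [ 0.5391 -0.0962] dir 64.02516540684684
lateral of centre rel. to bar (left +) mm 0.8844167114869794 dist 0.12920675341324467
tip [[ 0.5739 -0.0275  0.153 ]] 0.05216646264449503
z top 0.16365470707788324 7403
centre [0.5958 0.0198] hole deg 63.48170961001035 cost 863.3396177022138 546
inlier frac 0.4413919413919414
```

Request:
apply_moves(
  slide=[
    [3,-1,0],
    [3,-1,0],
    [3,-1,-5],
    [3,-1,-10],
    [3,-1,-13],
    [3,-1,-15],
    [3,-1,-17],
    [3,-1,-19],
    [3,-1,-19],
  ],
  yaw=[0,0,0,0,0,0,0,0,0],
)

```text
t: 7.4
tcp_pos: [0.5296, -0.1106, 0.1319]
tcp_rot: [0.372, 0.602, 0.372, -0.601]
force: [0.6, -0.4, -2.1]
width: 0.0134
```

```bash
python3 - <<'E'
from h import *
s,R,t0=st();print(s["t"],s["tcp_pos"],t0,s["width"],"Ftool",R.T@s["force"],"Mtool",R.T@s["moment"])
print("r mid",np.hypot(*(s["tcp_pos"][:2]-[.5958,.0199])))
E
```

```text
7.4 [ 0.5296 -0.1106  0.1319] -26.533330057531057 0.013419065690596465 Ftool [2.1427 0.7032 0.1081] Mtool [0.1599 0.0224 0.2412]
r mid 0.14633896329126636
```

Request:
apply_moves(
  slide=[
    [0,0,-2],
    [0,0,-4],
    [0,0,-6],
    [0,0,-8],
    [0,0,-10],
    [0,0,-10],
  ],
  yaw=[0,0,0,0,0,0],
)

```text
t: 7.9
tcp_pos: [0.5339, -0.1014, 0.1317]
tcp_rot: [0.372, 0.602, 0.372, -0.601]
force: [1.1, -2.1, -1.1]
width: 0.013
```

```bash
cat >> h.py <<'E'
C=np.array([.5958,.0199])
def rep():
    s,R,t0=st();p=s["tcp_pos"][:2]-C
    F=s["force"];M=s["moment"]
    Mz=M[2]+p[0]*F[1]-p[1]*F[0]
    print("t",s["t"],"tcp",s["tcp_pos"],"th",t0,"r",np.hypot(*p),"ang",np.degrees(np.arctan2(p[1],p[0]))%360,"Ftool",R.T@F,"Mtool",R.T@M,"Mz axis",Mz,"w",s["width"])
E
python3 -c "
from h import *
rep()"
```

```text
t 7.9 tcp [ 0.5339 -0.1014  0.1317] th -26.52133055306956 r 0.1361975789956426 ang 242.9553715802943 Ftool [1.1269 1.9115 1.3518] Mtool [ 0.15   -0.0113  0.498 ] Mz axis 0.11177670943868187 w 0.013049927279160437
```

Request:
apply_moves(
  slide=[
    [0,0,-2],
    [0,0,-4],
    [0,0,-6],
    [0,0,-8],
    [0,0,-10],
    [0,0,-10],
  ],
  yaw=[0,0,0,0,0,0],
)

```text
t: 8.4
tcp_pos: [0.5382, -0.0923, 0.1316]
tcp_rot: [0.372, 0.602, 0.372, -0.601]
force: [1.2, -1.4, -2.5]
width: 0.0134
```

```bash
cat > arc.py <<'E'
# arc.py <total deg cw> <rows> [radius] : rows of slide/yaw rotating cw about C from current pose, for the bar
from h import *
import sys
tot,n=float(sys.argv[1]),int(sys.argv[2]); drop=12/360.
s,R,t0=st(); p=s["tcp_pos"][:2]-C; r0=np.hypot(*p); rt=float(sys.argv[3]) if len(sys.argv)>3 else r0
print("slide",end=" [")
for i in range(1,n+1):
    a=np.radians(-tot*i/n);r=r0+(rt-r0)*i/n
    q=np.array([[np.cos(a),-np.sin(a)],[np.sin(a),np.cos(a)]])@p*r/r0
    d=R.T@np.array([*(q-p),0])*1000; d[0]+=drop*tot*i/n
    print([round(float(x),1) for x in d],end=", ")
print("]\nyaw",[round(tot*i/n,1) for i in range(1,n+1)])
E
python3 -c "
from h import *
rep()"; python3 arc.py 24 12
```

```text
t 8.4 tcp [ 0.5382 -0.0923  0.1316] th -26.509522054735054 r 0.12612576574103565 ang 242.81276222047376 Ftool [2.4677 1.6862 0.7235] Mtool [ 0.1144 -0.079   0.3591] Mz axis 0.09915347108856606 w 0.013376351825911532
slide [[0.1, -4.4, -0.1], [0.1, -8.8, -0.4], [0.2, -13.2, -0.8], [0.3, -17.5, -1.4], [0.3, -21.9, -2.2], [0.4, -26.2, -3.1], [0.5, -30.5, -4.1], [0.5, -34.7, -5.3], [0.6, -38.9, -6.6], [0.7, -43.0, -8.1], [0.7, -47.1, -9.7], [0.8, -51.2, -11.5], ]
yaw [2.0, 4.0, 6.0, 8.0, 10.0, 12.0, 14.0, 16.0, 18.0, 20.0, 22.0, 24.0]
```

```bash
python3 arc.py 48 12 .126
```

```text
slide [[0.1, -8.8, -0.4], [0.3, -17.5, -1.5], [0.4, -26.2, -3.1], [0.5, -34.7, -5.3], [0.7, -43.0, -8.2], [0.8, -51.1, -11.6], [0.9, -59.0, -15.5], [1.1, -66.6, -20.0], [1.2, -73.8, -25.0], [1.3, -80.6, -30.5], [1.5, -87.1, -36.5], [1.6, -93.1, -42.9], ]
yaw [4.0, 8.0, 12.0, 16.0, 20.0, 24.0, 28.0, 32.0, 36.0, 40.0, 44.0, 48.0]
```

Request:
apply_moves(
  slide=[
    [0.1,-4.4,-0.1],
    [0.1,-8.8,-0.4],
    [0.2,-13.2,-0.8],
    [0.3,-17.5,-1.4],
    [0.3,-21.9,-2.2],
    [0.4,-26.2,-3.1],
    [0.5,-30.5,-4.1],
    [0.5,-34.7,-5.3],
    [0.6,-38.9,-6.6],
    [0.7,-43.0,-8.1],
    [0.7,-47.1,-9.7],
    [0.8,-51.2,-11.5],
  ],
  yaw=[2,4,6,8,10,12,14,16,18,20,22,24],
)

```text
t: 9.4
tcp_pos: [0.4971, -0.0594, 0.1309]
tcp_rot: [0.238, 0.666, 0.238, -0.666]
force: [1.2, -1.3, -0.9]
width: 0.0133
```

```bash
python3 -c "
from h import *
rep()"; python3 arc.py 40 12 .126
```

```text
t 9.4 tcp [ 0.4971 -0.0594  0.1309] th -50.63208934261715 r 0.12656484230076145 ang 218.78982937202758 Ftool [ 0.9071  1.7314 -0.0729] Mtool [0.2089 0.0359 0.4439] Mz axis 0.009963025707513604 w 0.013312246210886017
slide [[0.1, -7.4, -0.3], [0.2, -14.7, -1.1], [0.3, -21.9, -2.3], [0.4, -29.1, -3.9], [0.6, -36.2, -5.9], [0.7, -43.1, -8.3], [0.8, -49.9, -11.2], [0.9, -56.5, -14.4], [1.0, -62.9, -18.0], [1.1, -69.1, -21.9], [1.2, -75.0, -26.2], [1.3, -80.7, -30.9], ]
yaw [3.3, 6.7, 10.0, 13.3, 16.7, 20.0, 23.3, 26.7, 30.0, 33.3, 36.7, 40.0]
```

Request:
apply_moves(
  slide=[
    [0.1,-7.4,-0.3],
    [0.2,-14.7,-1.1],
    [0.3,-21.9,-2.3],
    [0.4,-29.1,-3.9],
    [0.6,-36.2,-5.9],
    [0.7,-43.1,-8.3],
    [0.8,-49.9,-11.2],
    [0.9,-56.5,-14.4],
    [1.0,-62.9,-18.0],
    [1.1,-69.1,-21.9],
    [1.2,-75.0,-26.2],
    [1.3,-80.7,-30.9],
  ],
  yaw=[3.3,6.7,10,13.3,16.7,20,23.3,26.7,30,33.3,36.7,40],
)

```text
t: 10.4
tcp_pos: [0.4682, 0.0224, 0.1293]
tcp_rot: [0.004, -0.706, 0.005, 0.708]
force: [-1.7, -2.2, -0.2]
width: 0.0136
```

```bash
python3 -c "
from h import *
rep();print(readout.observe()['joint_positions'])"; python3 arc.py 36 12 .126
```

```text
t 10.4 tcp [0.4682 0.0224 0.1293] th -90.70812015768554 r 0.1276019565358583 ang 178.85493745342555 Ftool [0.2056 2.2445 1.7161] Mtool [ 0.1726 -0.27    0.4105] Mz axis 0.11667243572512487 w 0.01358967737849907
[-0.0725 -0.0711  1.6551 -0.0008  1.5608  1.5107]
slide [[0.1, -6.7, -0.4], [0.2, -13.3, -1.1], [0.3, -19.9, -2.1], [0.4, -26.4, -3.5], [0.5, -32.8, -5.2], [0.6, -39.1, -7.3], [0.6, -45.3, -9.7], [0.7, -51.4, -12.4], [0.8, -57.3, -15.4], [0.9, -63.0, -18.7], [1.0, -68.5, -22.3], [1.1, -73.9, -26.2], ]
yaw [3.0, 6.0, 9.0, 12.0, 15.0, 18.0, 21.0, 24.0, 27.0, 30.0, 33.0, 36.0]
```

Request:
apply_moves(
  slide=[
    [0.1,-6.7,-0.4],
    [0.2,-13.3,-1.1],
    [0.3,-19.9,-2.1],
    [0.4,-26.4,-3.5],
    [0.5,-32.8,-5.2],
    [0.6,-39.1,-7.3],
    [0.6,-45.3,-9.7],
    [0.7,-51.4,-12.4],
    [0.8,-57.3,-15.4],
    [0.9,-63.0,-18.7],
    [1.0,-68.5,-22.3],
    [1.1,-73.9,-26.2],
  ],
  yaw=[3,6,9,12,15,18,21,24,27,30,33,36],
)

```text
t: 11.4
tcp_pos: [0.4944, 0.0966, 0.1279]
tcp_rot: [0.222, -0.669, 0.223, 0.673]
force: [-3.8, -1.0, -0.4]
width: 0.0136
```

```bash
python3 -c "
from h import *
rep();print(readout.observe()['joint_positions'])"; python3 arc.py 14 7 .126
```

```text
t 11.4 tcp [0.4944 0.0966 0.1279] th -126.66015127477792 r 0.12718162226177157 ang 142.88734510212822 Ftool [0.451  3.0567 2.4719] Mtool [ 0.3167 -0.3889  0.5253] Mz axis 0.07601548092450716 w 0.013608425115719625
[0.0798 0.0102 1.5787 0.0008 1.5581 2.2905]
slide [[0.1, -4.4, -0.3], [0.1, -8.8, -0.7], [0.2, -13.2, -1.3], [0.2, -17.6, -2.0], [0.3, -21.9, -2.9], [0.3, -26.2, -4.0], [0.4, -30.4, -5.2], ]
yaw [2.0, 4.0, 6.0, 8.0, 10.0, 12.0, 14.0]
```

Request:
apply_moves(
  slide=[
    [0,0,12],
    [0,0,28],
    [0,0,45],
    [-15,0,50],
    [-50,0,50],
    [-85,5,50],
    [-85,15,30],
    [-85,30,0],
    [-85,45,-30],
    [-85,55,-60],
    [-85,70,-90],
    [-85,80,-120],
  ],
  yaw=[0,0,0,-7,-14,-21,-28,-35,-42,-49,-56,-63],
)

```text
t: 12.4
tcp_pos: [0.5443, -0.0392, 0.2134]
tcp_rot: [-0.164, -0.688, -0.165, 0.688]
force: [-0.3, 0.8, -2.3]
width: 0.0135
```

Request:
apply_moves(
  slide=[
    [0,0,0],
    [0,0,0],
    [0,0,0],
    [0,0,0],
    [0,0,0],
    [0,0,0],
    [0,0,0],
  ],
  yaw=[-7,-14,-20,-25,-25,-25,-25],
)

```text
t: 12.98
tcp_pos: [0.5447, -0.0387, 0.2133]
tcp_rot: [0.307, 0.637, 0.307, -0.637]
force: [0.5, 0.2, -1.4]
width: 0.0136
```

```bash
python3 - <<'E'
from fit import *
rep()
c=cap("wrist");np.save("w5.npy",c,allow_pickle=True);save(c,"w5.png",(80,0,480,240),1.9)
rep()
c,P,p,z0=fit("w5.npy",(.5958,.0199))
E
```

```text
t 12.9833 tcp [ 0.5447 -0.0387  0.2133] th -38.55214858863338 r 0.07769395417656501 ang 228.9130638502008 Ftool [ 1.4139  0.2637 -0.4925] Mtool [ 0.0198 -0.0272  0.076 ] Mz axis -0.0011023586092854011 w 0.013573628094219041
t 13.0333 tcp [ 0.545  -0.0389  0.2134] th -38.54797821505536 r 0.07771422784781849 ang 229.1579747050031 Ftool [2.5028 0.4932 0.0019] Mtool [-0.0778 -0.0341  0.038 ] Mz axis 0.11604454577294519 w 0.013476278493537613
z top 0.16038841062012626 7236
centre [0.596  0.0198] hole deg 59.28913342563645 cost 836.3531672672387 506
inlier frac 0.5019762845849802
```

View pics/w5.png

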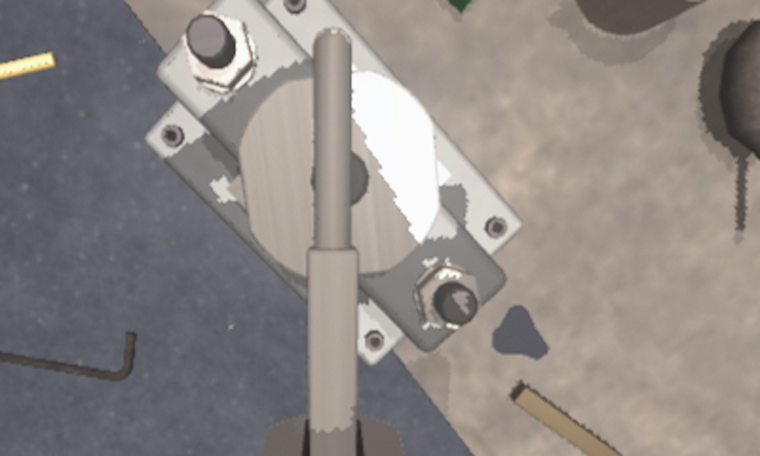

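The wrist view shows the head centred near (340,178), with its left flat near (243,185) and right flat near (438,160), and the bar above it. The head did turn. I'll check the hole angle more robustly.

```bash
cat > flat.py <<'E'
from h import *
import sys
def prof(f,c0=(.5959,.0199)):
    c=np.load(f,allow_pickle=True).item();P=cloud(c);Z=P[...,2]
    near=np.hypot(P[...,0]-c0[0],P[...,1]-c0[1])<.06
    z0=np.median(Z[near&(Z>.15)&(Z<.172)])
    m=near&(abs(Z-z0)<.006)
    Q=P[m];d=Q[:,:2]-c0
    # project to z0 plane already; radius & angle
    a=np.degrees(np.arctan2(d[:,1],d[:,0]))%360;r=np.hypot(*d.T)*1e3
    A=np.arange(0,360,4);out=np.full(90,np.nan)
    for i,k in enumerate(A):
        j=abs((a-k+180)%360-180)<2
        if j.sum()>8: out[i]=np.percentile(r[j],98)
    return A,out,z0
for f in sys.argv[1:]:
    A,o,z0=prof(f);print(f,z0);
    # width(support) across direction k and k+180 using support function
    print(" ".join(f"{k}:{v:.1f}" for k,v in zip(A,o) if v==v))
E
python3 flat.py w3.npy w5.npy
```

```text
w3.npy 0.16365470707788324
0:39.6 4:39.7 8:39.6 12:39.9 16:39.8 20:39.8 24:39.8 28:39.8 32:40.0 36:10.0 40:12.0 44:15.1 48:21.6 52:36.1 56:37.6 60:36.8 64:36.9 68:36.7 72:37.0 76:37.3 80:37.7 84:38.6 88:39.3 92:39.4 96:39.6 100:39.8 104:39.7 108:39.4 112:39.6 116:39.4 120:39.4 124:39.6 128:39.4 132:39.4 136:38.8 140:37.8 144:37.3 148:36.5 152:36.7 156:36.2 160:36.6 164:36.8 168:37.0 172:37.8 176:38.4 180:39.0 184:39.5 188:39.0 192:39.0 196:39.0 200:39.4 204:39.0 208:39.3 212:39.1 216:38.9 220:39.1 224:38.9 228:38.3 232:37.1 236:36.8 240:36.7 244:23.9 248:22.0 252:20.2 256:14.9 260:11.7 272:39.7 276:51.0 280:39.5 284:39.6 288:39.6 292:39.3 296:39.4 300:39.5 304:39.2 308:39.5 312:39.6 316:39.2 320:37.8 324:37.4 328:37.2 332:36.8 336:36.4 340:36.7 344:37.2 348:37.5 352:38.1 356:39.0
w5.npy 0.16038841062012626
0:39.7 4:39.4 8:39.4 12:39.4 16:39.6 20:39.5 24:39.6 28:39.7 32:39.6 36:39.5 40:38.8 44:38.2 68:37.5 72:38.3 76:38.7 80:39.8 84:39.6 88:39.6 92:39.9 96:40.0 100:39.6 104:39.8 108:39.5 112:39.4 116:39.7 120:39.6 124:39.5 128:38.8 132:38.5 136:37.5 140:36.7 144:36.7 148:36.4 152:36.8 156:36.6 160:37.3 164:37.8 168:38.8 172:39.2 176:39.2 180:39.6 184:39.2 188:39.6 192:39.0 196:39.2 200:39.2 204:39.6 208:39.4 244:36.3 248:36.9 252:37.5 256:37.9 260:39.0 264:39.3 268:39.3 272:39.2 276:59.6 280:39.0 284:38.8 288:39.4 292:39.4 296:39.1 300:39.4 304:39.3 308:38.7 312:37.7 316:37.3 320:37.1 324:36.3 328:36.6 332:36.7 336:36.9 340:37.0 344:37.7 348:39.2 352:39.3 356:39.6
```

```bash
python3 -c "
from h import *
to([0.5068,-0.1190,.1286],-32.3)"
```

```text
t 13.0333 tcp [ 0.545  -0.0389  0.2134] th -38.54797821505536 | slide [84.8 20.1 86.5] yaw -6.2 F [ 0.3845 -0.3077 -2.5029] M [-0.0504 -0.0084  0.0778] w 0.013476278493537613
```

Request:
apply_moves(
  slide=[
    [0,5,30],
    [0,12,60],
    [0,20,86.5],
    [30,20,86.5],
    [60,20,86.5],
    [80,20,86.5],
    [84.8,20,86.5],
    [84.8,20,86.5],
    [84.8,20,86.5],
    [84.8,20,86.5],
  ],
  yaw=[-2,-4,-6.2,-6.2,-6.2,-6.2,-6.2,-6.2,-6.2,-6.2],
)

```text
t: 13.87
tcp_pos: [0.5086, -0.1201, 0.1308]
tcp_rot: [0.342, 0.62, 0.34, -0.618]
force: [0.0, 0.5, -2.8]
width: 0.0135
```

```bash
python3 -c "
from h import *
to([0.5068,-0.1190,.1286],-32.3);rep()"
```

```text
t 13.8667 tcp [ 0.5086 -0.1201  0.1308] th -32.32727870279862 | slide [ 2.2 -2.1  0. ] yaw -0.0 F [ 0.002   0.5374 -2.7566] M [-0.043  -0.0236 -0.0022] w 0.013510081423249321
t 13.8667 tcp [ 0.5086 -0.1201  0.1308] th -32.32727870279862 r 0.16497029335696567 ang 238.07160979498286 Ftool [ 2.7559 -0.2963 -0.4525] Mtool [ 0.002  -0.0238  0.0429] Mz axis -0.04876176210028129 w 0.013510081423249321
```

Request:
apply_moves(
  slide=[
    [2,-2,0],
    [2,-2,0],
    [2,-2,-5],
    [2,-2,-10],
    [2,-2,-13],
    [2,-2,-15],
    [2,-2,-17],
    [2,-2,-19],
    [2,-2,-21],
    [2,-2,-21],
  ],
  yaw=[0,0,0,0,0,0,0,0,0,0],
)

```text
t: 14.7
tcp_pos: [0.5177, -0.1005, 0.1271]
tcp_rot: [0.341, 0.62, 0.341, -0.619]
force: [0.8, 0.5, -0.5]
width: 0.0133
```

```bash
python3 -c "
from h import *
rep()"
```

```text
t 14.7 tcp [ 0.5177 -0.1005  0.1271] th -32.325854892543106 r 0.14354091443145892 ang 237.03890209127974 Ftool [ 0.4772  0.3652 -0.8798] Mtool [0.0707 0.146  0.1547] Mz axis -0.019661286287336113 w 0.01332739704822408
```

Request:
apply_moves(
  slide=[
    [-0.5,0,-2],
    [-0.5,0,-4],
    [-0.5,0,-6],
    [-0.5,0,-8],
    [-0.5,0,-10],
    [-0.5,0,-12],
    [-0.5,0,-14],
    [-0.5,0,-16.5],
    [-0.5,0,-16.5],
  ],
  yaw=[0,0,0,0,0,0,0,0,0],
)

```text
t: 15.45
tcp_pos: [0.5261, -0.0867, 0.1272]
tcp_rot: [0.341, 0.62, 0.341, -0.619]
force: [0.4, -1.5, 0.7]
width: 0.0133
```

```bash
python3 -c "
from h import *
rep()"; python3 arc.py 18 12 .127
```

```text
t 15.45 tcp [ 0.5261 -0.0867  0.1272] th -32.317788139310366 r 0.12740424626862606 ang 236.81453522910903 Ftool [-0.6597  1.1355  1.1033] Mtool [0.1401 0.0419 0.2925] Mz axis 0.006401030032512377 w 0.013342139403126115
slide [[0.0, -3.3, -0.1], [0.1, -6.7, -0.3], [0.1, -10.0, -0.6], [0.2, -13.3, -1.0], [0.2, -16.6, -1.5], [0.3, -19.9, -2.1], [0.3, -23.1, -2.7], [0.4, -26.4, -3.4], [0.4, -29.6, -4.3], [0.5, -32.8, -5.2], [0.5, -36.0, -6.1], [0.6, -39.1, -7.2], ]
yaw [1.5, 3.0, 4.5, 6.0, 7.5, 9.0, 10.5, 12.0, 13.5, 15.0, 16.5, 18.0]
```

Request:
apply_moves(
  slide=[
    [0.0,-3.3,-0.1],
    [0.1,-6.7,-0.3],
    [0.1,-10.0,-0.6],
    [0.2,-13.3,-1.0],
    [0.2,-16.6,-1.5],
    [0.3,-19.9,-2.1],
    [0.3,-23.1,-2.7],
    [0.4,-26.4,-3.4],
    [0.4,-29.6,-4.3],
    [0.5,-32.8,-5.2],
    [0.5,-36.0,-6.1],
    [0.6,-39.1,-7.2],
  ],
  yaw=[1.5,3,4.5,6,7.5,9,10.5,12,13.5,15,16.5,18],
)

```text
t: 16.45
tcp_pos: [0.4973, -0.0616, 0.127]
tcp_rot: [0.24, 0.666, 0.238, -0.665]
force: [2.3, -6.4, -0.4]
width: 0.0137
```

```bash
python3 -c "
from h import *
rep()"; python3 arc.py 12 8 .127
```

```text
t 16.45 tcp [ 0.4973 -0.0616  0.127 ] th -50.50592777241596 r 0.127887837069971 ang 219.60016593235116 Ftool [0.4315 6.3638 2.2897] Mtool [ 0.4044 -0.3212  1.0227] Mz axis 0.40782379023342574 w 0.01372619968977668
slide [[0.0, -3.3, -0.1], [0.1, -6.7, -0.4], [0.1, -10.0, -0.7], [0.1, -13.3, -1.1], [0.2, -16.6, -1.6], [0.2, -19.9, -2.2], [0.3, -23.2, -2.9], [0.3, -26.4, -3.6], ]
yaw [1.5, 3.0, 4.5, 6.0, 7.5, 9.0, 10.5, 12.0]
```

Request:
apply_moves(
  slide=[
    [0,-1.7,0],
    [0,-3.3,-0.1],
    [0.1,-5,-0.2],
    [0.1,-6.7,-0.4],
    [0.1,-6.7,-0.4],
    [0.1,-6.7,-0.4],
  ],
  yaw=[0.75,1.5,2.25,3,3,3],
)

```text
t: 16.95
tcp_pos: [0.493, -0.0562, 0.1268]
tcp_rot: [0.223, 0.672, 0.221, -0.671]
force: [0.6, -5.0, 0.7]
width: 0.0136
```

```bash
cat >> h.py <<'E'
def avg(n=5):
    v=[]
    for _ in range(n):
        s,R,t0=st();p=s["tcp_pos"][:2]-C;F=s["force"];M=s["moment"]
        v.append([*(R.T@F),-M[2],M[2]+p[0]*F[1]-p[1]*F[0],np.hypot(*p)*1e3,np.degrees(np.arctan2(p[1],p[0]))%360,t0])
        cap("side")
    v=np.array(v);print("t",s["t"],"Ft",v[:,:3].mean(0),"Mx",v[:,3].mean(),"Mz",v[:,4].mean(),"sd",v[:,4].std(),"r",v[:,5].mean(),"ang",v[:,6].mean(),"th",t0)
E
python3 -c "
from h import *
avg()"; python3 arc.py 6 4 .127
```

```text
t 17.15 Ft [-0.5614  4.4177  2.7284] Mx 0.3674640855855696 Mz 0.19795633587631367 sd 0.04232750820700341 r 127.96134505728988 ang 216.5205041490051 th -53.41673181281625
slide [[0.0, -3.3, -0.3], [0.1, -6.7, -0.7], [0.1, -10.0, -1.1], [0.2, -13.3, -1.7], ]
yaw [1.5, 3.0, 4.5, 6.0]
```

Request:
apply_moves(
  slide=[
    [0,-2.2,-0.1],
    [0,-4.4,-0.3],
    [0.1,-6.7,-0.5],
    [0.1,-8.9,-0.8],
    [0.1,-11.1,-1.2],
    [0.2,-13.3,-1.5],
    [0.2,-13.3,-1.5],
    [0.2,-13.3,-1.5],
  ],
  yaw=[1,2,3,4,5,6,6,6],
)

```text
t: 17.87
tcp_pos: [0.4854, -0.045, 0.1264]
tcp_rot: [-0.188, -0.682, -0.185, 0.683]
force: [-1.1, -5.4, 0.6]
width: 0.0133
```

```bash
python3 -c "
from h import *
avg(4)"; python3 arc.py 6 6 .127
```

```text
t 18.0167 Ft [-0.7946  4.3788  4.2502] Mx 0.3749375009664875 Mz 0.1867493132812489 sd 0.01669626864321735 r 128.07012123645842 ang 210.44610302357785 th -59.42654036928296
slide [[0.0, -2.2, -0.2], [0.1, -4.5, -0.4], [0.1, -6.7, -0.7], [0.1, -8.9, -1.1], [0.1, -11.1, -1.4], [0.2, -13.3, -1.8], ]
yaw [1.0, 2.0, 3.0, 4.0, 5.0, 6.0]
```

```bash
python3 arc.py 10 8 .1285
```

```text
slide [[0.0, -2.8, 0.0], [0.1, -5.6, -0.0], [0.1, -8.4, -0.1], [0.1, -11.2, -0.3], [0.2, -14.0, -0.5], [0.2, -16.8, -0.8], [0.2, -19.5, -1.2], [0.3, -22.3, -1.6], ]
yaw [1.2, 2.5, 3.8, 5.0, 6.2, 7.5, 8.8, 10.0]
```

Request:
apply_moves(
  slide=[
    [0,-2.8,-0.1],
    [0.1,-5.6,-0.2],
    [0.1,-8.4,-0.4],
    [0.2,-11.1,-0.7],
    [0.2,-13.9,-1.0],
    [0.2,-16.6,-1.4],
    [0.3,-19.4,-1.8],
    [0.3,-22.1,-2.2],
    [0.3,-22.1,-2.2],
    [0.3,-22.1,-2.2],
  ],
  yaw=[1.25,2.5,3.75,5,6.25,7.5,8.75,10,10,10],
)

```text
t: 18.9
tcp_pos: [0.4754, -0.0247, 0.1259]
tcp_rot: [-0.127, -0.695, -0.125, 0.697]
force: [-3.0, -5.1, 1.5]
width: 0.0134
```

```bash
python3 -c "
from h import *
avg(3)"; python3 arc.py 10 8 .128
```

```text
t 19.0 Ft [-1.2459  4.7715  4.3246] Mx 0.3731549592590384 Mz 0.24123054882653658 sd 0.103614516282192 r 128.34048663416104 ang 200.32731859294879 th -69.42014277419301
slide [[0.0, -2.8, -0.1], [0.1, -5.6, -0.2], [0.1, -8.4, -0.4], [0.1, -11.2, -0.7], [0.2, -13.9, -1.0], [0.2, -16.7, -1.4], [0.2, -19.5, -1.9], [0.3, -22.2, -2.4], ]
yaw [1.2, 2.5, 3.8, 5.0, 6.2, 7.5, 8.8, 10.0]
```

Request:
apply_moves(
  slide=[
    [0,-2.8,-0.1],
    [0.1,-5.6,-0.2],
    [0.1,-8.4,-0.4],
    [0.1,-11.2,-0.7],
    [0.2,-13.9,-1.0],
    [0.2,-16.7,-1.4],
    [0.2,-19.5,-1.9],
    [0.3,-22.2,-2.4],
    [0.3,-24.9,-2.9],
    [0.4,-27.7,-3.5],
    [0.4,-27.7,-3.5],
    [0.4,-27.7,-3.5],
  ],
  yaw=[1.25,2.5,3.75,5,6.25,7.5,8.75,10,11.25,12.5,12.5,12.5],
)

```text
t: 20.05
tcp_pos: [0.4682, 0.0027, 0.1253]
tcp_rot: [-0.051, -0.704, -0.049, 0.707]
force: [-3.8, -5.0, 1.6]
width: 0.0135
```

```bash
python3 -c "
from h import *
avg(3)"; python3 arc.py 10 8 .128
```

```text
t 20.15 Ft [-1.6557  4.8973  4.3255] Mx 0.4526645974140502 Mz 0.18139219637149714 sd 0.057851423333979655 r 128.7499821713724 ang 187.66752139993596 th -81.9115831740719
slide [[0.0, -2.8, -0.1], [0.1, -5.6, -0.4], [0.1, -8.4, -0.6], [0.1, -11.2, -0.9], [0.2, -14.0, -1.3], [0.2, -16.7, -1.8], [0.2, -19.5, -2.3], [0.3, -22.2, -2.9], ]
yaw [1.2, 2.5, 3.8, 5.0, 6.2, 7.5, 8.8, 10.0]
```

Request:
apply_moves(
  slide=[
    [0,-2.8,-0.1],
    [0.1,-5.6,-0.3],
    [0.1,-8.4,-0.5],
    [0.1,-11.2,-0.8],
    [0.2,-14.0,-1.2],
    [0.2,-16.7,-1.6],
    [0.2,-19.5,-2.1],
    [0.3,-22.2,-2.6],
    [0.3,-22.2,-2.6],
    [0.3,-22.2,-2.6],
  ],
  yaw=[1.25,2.5,3.75,5,6.25,7.5,8.75,10,10,10],
)

```text
t: 21.03
tcp_pos: [0.4668, 0.0253, 0.1247]
tcp_rot: [0.011, -0.705, 0.013, 0.709]
force: [-6.3, -4.7, 1.3]
width: 0.0132
```

```bash
python3 -c "
from h import *
avg(3)"; python3 arc.py 6 6 .128
```

```text
t 21.1333 Ft [-1.7446  5.2324  5.8993] Mx 0.4636144677570555 Mz 0.21784080497542888 sd 0.025971067990103267 r 129.0748707898293 ang 177.5895751935675 th -91.90303968073275
slide [[0.0, -2.2, -0.2], [0.1, -4.5, -0.5], [0.1, -6.7, -0.8], [0.1, -8.9, -1.1], [0.1, -11.2, -1.5], [0.2, -13.4, -1.9], ]
yaw [1.0, 2.0, 3.0, 4.0, 5.0, 6.0]
```

Request:
apply_moves(
  slide=[
    [0,-2.2,0],
    [0.1,-4.5,-0.1],
    [0.1,-6.7,-0.2],
    [0.1,-8.9,-0.3],
    [0.1,-11.2,-0.4],
    [0.2,-13.4,-0.6],
    [0.2,-13.4,-0.6],
    [0.2,-13.4,-0.6],
  ],
  yaw=[1,2,3,4,5,6,6,6],
)

```text
t: 21.85
tcp_pos: [0.4679, 0.0389, 0.1245]
tcp_rot: [0.048, -0.704, 0.05, 0.707]
force: [-6.3, -4.5, 1.7]
width: 0.0138
```

```bash
python3 -c "
from h import *
avg(3)"
```

```text
t 21.95 Ft [-1.9337  5.3449  4.8416] Mx 0.42400164996121315 Mz 0.2720428413734994 sd 0.046649311593661494 r 129.29647162653782 ang 171.57552920951176 th -97.89504611915024
```

Request:
apply_moves(
  slide=[
    [0,-2.2,0],
    [0.1,-4.5,-0.1],
    [0.1,-6.7,-0.2],
    [0.1,-8.9,-0.3],
    [0.1,-8.9,-0.3],
    [0.1,-8.9,-0.3],
  ],
  yaw=[1,2,3,4,4,4],
)

```text
t: 22.5
tcp_pos: [0.4694, 0.0477, 0.1243]
tcp_rot: [0.072, -0.701, 0.074, 0.705]
force: [-5.9, -3.6, 2.3]
width: 0.0134
```

```bash
python3 -c "
from h import *
avg(3)"
```

```text
t 22.6 Ft [-2.2069  5.1366  4.2785] Mx 0.4469126431883097 Mz 0.2220107911959186 sd 0.0713679193457615 r 129.4370976820455 ang 167.58771421967194 th -101.89120973980381
```

Request:
apply_moves(
  slide=[
    [0,-2.2,0],
    [0.1,-4.5,-0.1],
    [0.1,-6.7,-0.2],
    [0.1,-8.9,-0.3],
    [0.1,-11.2,-0.5],
    [0.2,-13.4,-0.7],
    [0.2,-13.4,-0.7],
    [0.2,-13.4,-0.7],
  ],
  yaw=[1,2,3,4,5,6,6,6],
)

```text
t: 23.32
tcp_pos: [0.4728, 0.0609, 0.1241]
tcp_rot: [0.109, -0.697, 0.111, 0.7]
force: [-5.2, -3.2, 3.0]
width: 0.0135
```

```bash
python3 -c "
from h import *
avg(3)"
```

```text
t 23.4167 Ft [-2.4209  4.4631  4.2688] Mx 0.4392262489942504 Mz 0.1433539647673043 sd 0.04453167042149392 r 129.64868628503646 ang 161.58859542600902 th -107.88298124226978
```

Request:
apply_moves(
  slide=[
    [0,-2.2,0],
    [0.1,-4.5,-0.1],
    [0.1,-6.7,-0.2],
    [0.1,-8.9,-0.3],
    [0.1,-8.9,-0.3],
    [0.1,-8.9,-0.3],
  ],
  yaw=[1,2,3,4,4,4],
)

```text
t: 23.97
tcp_pos: [0.4758, 0.0693, 0.124]
tcp_rot: [0.133, -0.692, 0.135, 0.696]
force: [-5.2, -2.8, 1.8]
width: 0.0134
```

```bash
python3 -c "
from h import *
avg(3)"
```

```text
t 24.0667 Ft [-1.4949  4.8524  3.9727] Mx 0.4051941143501184 Mz 0.22825837166169496 sd 0.05683846269156459 r 129.77719374190644 ang 157.62154543800526 th -111.88174080094355
```

Request:
apply_moves(
  slide=[
    [0,-2.2,0],
    [0.1,-4.5,-0.1],
    [0.1,-6.7,-0.2],
    [0.1,-8.9,-0.3],
    [0.1,-11.2,-0.5],
    [0.2,-13.4,-0.7],
    [0.2,-13.4,-0.7],
    [0.2,-13.4,-0.7],
  ],
  yaw=[1,2,3,4,5,6,6,6],
)

```text
t: 24.78
tcp_pos: [0.4814, 0.0816, 0.1237]
tcp_rot: [0.169, -0.684, 0.171, 0.688]
force: [-5.1, -2.2, 1.7]
width: 0.0135
```

```bash
python3 -c "
from h import *
avg(3)"
```

```text
t 24.8833 Ft [-2.0058  4.302   3.4346] Mx 0.4559692535639823 Mz 0.10576549735246876 sd 0.021718644025597002 r 129.96524551777205 ang 151.6498400338328 th -117.87305047848302
```

Request:
apply_moves(
  slide=[
    [0,-2.2,0],
    [0.1,-4.5,-0.1],
    [0.1,-6.7,-0.2],
    [0.1,-8.9,-0.3],
    [0.1,-11.2,-0.5],
    [0.1,-11.2,-0.5],
    [0.1,-11.2,-0.5],
  ],
  yaw=[1,2,3,4,5,5,5],
)

```text
t: 25.52
tcp_pos: [0.4871, 0.0914, 0.1236]
tcp_rot: [0.199, -0.676, 0.201, 0.68]
force: [-5.2, -2.1, 1.8]
width: 0.0136
```

```bash
python3 -c "
from h import *
avg(3);print(st()[0]['joint_positions'])"
```

```text
t 25.6167 Ft [-1.4989  4.8563  2.9427] Mx 0.4134031810690955 Mz 0.2207140281039671 sd 0.04165848486918513 r 130.13462674319194 ang 146.68019894892356 th -122.8689812513466
[ 0.0717 -0.0055  1.603  -0.0009  1.55    2.2162]
```

Request:
apply_moves(
  slide=[
    [0,-2.2,0],
    [0.1,-4.5,-0.1],
    [0.1,-6.7,-0.2],
    [0.1,-8.9,-0.3],
    [0.1,-11.2,-0.5],
    [0.2,-13.4,-0.7],
    [0.2,-13.4,-0.7],
    [0.2,-13.4,-0.7],
  ],
  yaw=[1,2,3,4,5,6,6,6],
)

```text
t: 26.33
tcp_pos: [0.4949, 0.1023, 0.1234]
tcp_rot: [0.234, -0.665, 0.236, 0.669]
force: [-4.6, -2.2, 2.2]
width: 0.013
```

```bash
python3 -c "
from h import *
avg(3)"
```

```text
t 26.4333 Ft [-2.0329  4.9065  2.4469] Mx 0.4382059700823882 Mz 0.20209523772530594 sd 0.0499663926125067 r 130.3270737404213 ang 140.7588716752955 th -128.8603406901845
```

Request:
apply_moves(
  slide=[
    [0,-2.2,0],
    [0.1,-4.5,-0.1],
    [0.1,-6.7,-0.2],
    [0.1,-8.9,-0.3],
    [0.1,-11.2,-0.5],
    [0.1,-11.2,-0.5],
    [0.1,-11.2,-0.5],
  ],
  yaw=[1,2,3,4,5,5,5],
)

```text
t: 27.07
tcp_pos: [0.5021, 0.1106, 0.1232]
tcp_rot: [0.263, -0.654, 0.265, 0.658]
force: [-5.4, -2.1, 1.7]
width: 0.0136
```

```bash
python3 -c "
from h import *
avg(3);print(st()[0]['joint_positions'])"
```

```text
t 27.1667 Ft [-2.2758  5.7482  2.3407] Mx 0.439282291863567 Mz 0.3098489569918019 sd 0.07962130164822957 r 130.44018217247137 ang 135.94300681856075 th -133.86337670775242
[ 0.1071  0.0368  1.561  -0.0008  1.5504  2.4435]
```

Request:
apply_moves(
  slide=[
    [0,3,1],
    [0,3,15],
    [0,3,32],
    [0,3,48],
    [-25,3,52],
    [-55,3,52],
    [-85,8,45],
    [-88,20,10],
    [-88,40,-25],
    [-88,55,-60],
    [-88,70,-95],
    [-88,80,-133],
  ],
  yaw=[-1.5,-1.5,-1.5,-1.5,-8,-15,-22,-29,-36,-43,-50,-57],
)

```text
t: 28.22
tcp_pos: [0.543, -0.0362, 0.2114]
tcp_rot: [-0.072, -0.703, -0.073, 0.704]
force: [0.7, 1.1, -3.3]
width: 0.0135
```

Request:
apply_moves(
  slide=[
    [0,0,0],
    [0,0,0],
    [0,0,0],
    [0,0,0],
    [0,0,0],
    [0,0,0],
    [0,0,0],
    [0,0,0],
  ],
  yaw=[-7,-14,-21,-28,-35,-35,-35,-35],
)

```text
t: 28.88
tcp_pos: [0.5434, -0.0353, 0.2114]
tcp_rot: [-0.277, -0.65, -0.278, 0.651]
force: [-1.1, 0.1, -2.2]
width: 0.0132
```

```bash
python3 - <<'E'
from fit import *
rep()
c=cap("wrist");np.save("w6.npy",c,allow_pickle=True)
P=cloud(c)
g=P[...,2]
for rows in ((50,110),(150,200)):
    pts=[]
    for v in range(*rows):
        j=np.where((g[v,220:290]>.2)&(g[v,220:290]<.26))[0]+220
        if len(j): pts.append([(j[0]+j[-1])/2,v])
    X=onz(c,pts,.23)[:,:2];a=np.polyfit(X[:,1],X[:,0],1)
    s,R,t0=st();d=X.mean(0)-s["tcp_pos"][:2];print("bar pt tool y,z mm",(R.T@np.array([*d,0]))[1:]*1e3,"dir",np.degrees(np.arctan2(1,a[0])),len(pts))
E
python3 flat.py w6.npy
```

```text
t 28.8833 tcp [ 0.5434 -0.0353  0.2114] th -43.79313831811598 r 0.07615104553278113 ang 226.47115893219413 Ftool [ 2.1642 -0.8382  0.6433] Mtool [-0.018  -0.04    0.0522] Mz axis -0.04619082222309291 w 0.013158568673376067
bar pt tool y,z mm [  0.8928 -84.1404] dir 46.17768933175067 60
bar pt tool y,z mm [  0.7947 -35.4928] dir 46.74514289608672 50
w6.npy 0.1572921853406899
0:39.7 4:39.6 8:39.8 12:39.6 16:39.7 20:39.8 24:39.9 28:39.8 32:40.0 56:36.9 60:37.0 64:37.2 68:37.8 72:38.5 76:39.1 80:39.7 84:39.7 88:39.5 92:39.7 96:39.5 100:39.6 104:39.9 108:39.7 112:39.8 116:39.7 120:39.5 124:39.3 128:38.2 132:37.3 136:37.4 140:36.9 144:36.4 148:36.7 152:36.9 156:37.1 160:37.7 164:38.6 168:39.3 172:39.2 176:39.3 180:39.8 184:38.9 188:39.6 192:39.2 196:39.2 200:39.0 204:39.2 208:39.4 212:39.6 248:37.6 252:37.6 256:38.8 260:39.1 264:39.2 268:39.2 272:39.1 276:60.0 280:39.5 284:39.2 288:39.4 292:39.1 296:39.2 300:39.5 304:38.9 308:38.0 312:37.6 316:36.6 320:36.8 324:36.3 328:36.6 332:36.7 336:37.0 340:37.8 344:38.2 348:39.7 352:39.5 356:39.5
```

```bash
python3 -c "
from h import *
to([0.5017,-0.1155,.1250],-34.5)"
```

```text
t 28.9333 tcp [ 0.5434 -0.0354  0.2115] th -43.769100254439955 | slide [86.5 25.3 86.7] yaw -9.3 F [ 0.2307  0.3353 -2.6724] M [-0.015   0.0301  0.0273] w 0.013368248008365106
```

Request:
apply_moves(
  slide=[
    [0,8,30],
    [0,16,60],
    [0,25,86.7],
    [30,25,86.7],
    [60,25,86.7],
    [80,25,86.7],
    [86.5,25.3,86.7],
    [86.5,25.3,86.7],
    [86.5,25.3,86.7],
    [86.5,25.3,86.7],
  ],
  yaw=[-3,-6,-9.3,-9.3,-9.3,-9.3,-9.3,-9.3,-9.3,-9.3],
)

```text
t: 29.77
tcp_pos: [0.5034, -0.1163, 0.1276]
tcp_rot: [0.331, 0.626, 0.329, -0.625]
force: [0.9, 0.2, -2.4]
width: 0.0136
```

```bash
python3 -c "
from h import *
to([0.5017,-0.1155,.1250],-34.5)"
```

```text
t 29.7667 tcp [ 0.5034 -0.1163  0.1276] th -34.38347076007272 | slide [ 2.6 -1.9  0.3] yaw 0.1 F [ 0.9355  0.2392 -2.4204] M [-0.0816  0.0255 -0.015 ] w 0.013584460014833601
```

Request:
apply_moves(
  slide=[
    [2.3,-1.9,0],
    [2.3,-1.9,0],
    [2.3,-1.9,-6],
    [2.3,-1.9,-11],
    [2.3,-1.9,-14],
    [2.3,-1.9,-16],
    [2.3,-1.9,-18],
    [2.3,-1.9,-20],
    [2.3,-1.9,-22],
    [2.3,-1.9,-22],
  ],
  yaw=[0,0,0,0,0,0,0,0,0,0],
)

```text
t: 30.6
tcp_pos: [0.5139, -0.0961, 0.1238]
tcp_rot: [0.33, 0.626, 0.33, -0.625]
force: [-0.3, -0.3, 0.2]
width: 0.0137
```

```bash
python3 -c "
from h import *
rep()"
```

```text
t 30.6 tcp [ 0.5139 -0.0961  0.1238] th -34.35890968620269 r 0.14201713122347312 ang 234.78782926941398 Ftool [-0.1786 -0.1116  0.4465] Mtool [0.0382 0.1055 0.1802] Mz axis -0.053312855008111094 w 0.013687028753418914
```

Request:
apply_moves(
  slide=[
    [-0.5,0,-2],
    [-0.5,0,-4],
    [-0.5,0,-6],
    [-0.5,0,-8],
    [-0.5,0,-10],
    [-0.5,0,-12],
    [-0.5,0,-14],
    [-0.5,0,-15],
    [-0.5,0,-15],
  ],
  yaw=[0,0,0,0,0,0,0,0,0],
)

```text
t: 31.35
tcp_pos: [0.5217, -0.0841, 0.1238]
tcp_rot: [0.33, 0.626, 0.33, -0.625]
force: [-0.1, -2.6, 0.9]
width: 0.0133
```

```bash
python3 -c "
from h import *
avg(3)"; python3 arc.py 6 6
```

```text
t 31.45 Ft [-1.1383  1.3569  1.9612] Mx 0.1131815688699525 Mz 0.06480371436701221 sd 0.07226120569938539 r 127.74900590280134 ang 234.54557239037229 th -34.376959310176765
slide [[0.0, -2.2, -0.1], [0.1, -4.5, -0.2], [0.1, -6.7, -0.3], [0.1, -8.9, -0.5], [0.2, -11.1, -0.7], [0.2, -13.3, -1.0], ]
yaw [1.0, 2.0, 3.0, 4.0, 5.0, 6.0]
```

Request:
apply_moves(
  slide=[
    [0,-2.2,-0.1],
    [0.1,-4.5,-0.2],
    [0.1,-6.7,-0.3],
    [0.1,-8.9,-0.5],
    [0.2,-11.1,-0.7],
    [0.2,-13.3,-1.0],
    [0.2,-13.3,-1.0],
    [0.2,-13.3,-1.0],
  ],
  yaw=[1,2,3,4,5,6,6,6],
)

```text
t: 32.17
tcp_pos: [0.5115, -0.0766, 0.1238]
tcp_rot: [0.297, 0.642, 0.296, -0.642]
force: [2.9, -3.3, 0.7]
width: 0.0135
```

```bash
python3 -c "
from h import *
avg(3)"; python3 arc.py 4 4
```

```text
t 32.2667 Ft [-0.178   5.2669  0.8403] Mx 0.4938322048137105 Mz 0.18242946123317128 sd 0.09063484941989008 r 128.17013461227373 ang 228.86491912513068 th -40.44325543047275
slide [[0.0, -2.2, -0.0], [0.1, -4.5, -0.1], [0.1, -6.7, -0.3], [0.1, -8.9, -0.4], ]
yaw [1.0, 2.0, 3.0, 4.0]
```

Request:
apply_moves(
  slide=[
    [0,-2.2,-0.1],
    [0.1,-4.5,-0.2],
    [0.1,-6.7,-0.4],
    [0.1,-8.9,-0.6],
    [0.1,-8.9,-0.6],
    [0.1,-8.9,-0.6],
  ],
  yaw=[1,2,3,4,4,4],
)

```text
t: 32.82
tcp_pos: [0.5053, -0.071, 0.1237]
tcp_rot: [0.275, 0.652, 0.272, -0.652]
force: [3.2, -4.8, -0.5]
width: 0.014
```

```bash
python3 -c "
from h import *
avg(3)"; python3 arc.py 4 4
```

```text
t 32.9167 Ft [0.3304 6.1231 0.8474] Mx 0.5386342964766432 Mz 0.2478083413406498 sd 0.06773521705186854 r 128.29775016905512 ang 225.14729861448805 th -44.47027156092296
slide [[0.0, -2.2, -0.0], [0.1, -4.5, -0.1], [0.1, -6.7, -0.2], [0.1, -8.9, -0.4], ]
yaw [1.0, 2.0, 3.0, 4.0]
```

Continuing in 3° steps from here.

Request:
apply_moves(
  slide=[
    [0,-2.2,0],
    [0.1,-4.5,-0.1],
    [0.1,-6.7,-0.2],
    [0.1,-6.7,-0.2],
    [0.1,-6.7,-0.2],
  ],
  yaw=[1,2,3,3,3],
)

```text
t: 33.38
tcp_pos: [0.5007, -0.0664, 0.1237]
tcp_rot: [0.258, 0.659, 0.255, -0.659]
force: [3.7, -5.2, 0.4]
width: 0.0135
```

```bash
python3 -c "
from h import *
avg(3)"
```

```text
t 33.4833 Ft [0.0637 6.5704 0.8518] Mx 0.5360158116610892 Mz 0.30789124806352164 sd 0.04361683068758071 r 128.3545566723336 ang 222.23537764490672 th -47.47428915579014
```

Request:
apply_moves(
  slide=[
    [0,-2.2,0],
    [0.1,-4.5,-0.1],
    [0.1,-6.7,-0.2],
    [0.1,-6.7,-0.2],
    [0.1,-6.7,-0.2],
  ],
  yaw=[1,2,3,3,3],
)

```text
t: 33.95
tcp_pos: [0.4964, -0.0615, 0.1236]
tcp_rot: [0.24, 0.666, 0.238, -0.665]
force: [3.9, -5.9, -0.4]
width: 0.0136
```

```bash
python3 -c "
from h import *
avg(3)"
```

```text
t 34.05 Ft [0.221  6.9146 0.5907] Mx 0.5481317377306325 Mz 0.3403452956962687 sd 0.08452860902974509 r 128.43599126615766 ang 219.31665770196048 th -50.478333375707784
```

Request:
apply_moves(
  slide=[
    [0,-2.2,0],
    [0.1,-4.5,-0.1],
    [0.1,-6.7,-0.2],
    [0.1,-6.7,-0.2],
    [0.1,-6.7,-0.2],
  ],
  yaw=[1,2,3,3,3],
)

```text
t: 34.52
tcp_pos: [0.4924, -0.0564, 0.1235]
tcp_rot: [0.223, 0.672, 0.22, -0.671]
force: [3.7, -6.6, 0.4]
width: 0.0135
```

```bash
python3 -c "
from h import *
avg(4)"
```

```text
t 34.6667 Ft [0.0283 7.499  0.5851] Mx 0.5497615947603517 Mz 0.4139374541786403 sd 0.023605967793834285 r 128.49026633611845 ang 216.41184404318736 th -53.48241106443699
```

Request:
apply_moves(
  slide=[
    [0,-2.2,0],
    [0.1,-4.5,-0.1],
    [0.1,-4.5,-0.1],
    [0.1,-4.5,-0.1],
  ],
  yaw=[1,2,2,2],
)

```text
t: 35.05
tcp_pos: [0.4898, -0.0528, 0.1235]
tcp_rot: [0.211, 0.676, 0.208, -0.675]
force: [4.2, -6.0, 0.1]
width: 0.0135
```

```bash
python3 -c "
from h import *
avg(4)"
```

```text
t 35.2 Ft [-0.255   7.4595 -0.3388] Mx 0.5297742655805925 Mz 0.4287706397467423 sd 0.039035779228619095 r 128.52886970830352 ang 214.4549656236728 th -55.48331693262139
```

Request:
apply_moves(
  slide=[
    [0,-2.2,0],
    [0.1,-4.5,-0.1],
    [0.1,-6.7,-0.2],
    [0.1,-8.9,-0.3],
    [0.1,-8.9,-0.3],
    [0.1,-8.9,-0.3],
  ],
  yaw=[1,2,3,4,4,4],
)

```text
t: 35.75
tcp_pos: [0.485, -0.0455, 0.1234]
tcp_rot: [0.188, 0.683, 0.184, -0.682]
force: [4.6, -6.9, -0.3]
width: 0.0134
```

```bash
python3 -c "
from h import *
avg(4)"
```

```text
t 35.9 Ft [ 0.1126  8.3073 -0.0293] Mx 0.5557152454850087 Mz 0.5128022802750412 sd 0.049883186164626496 r 128.6173128573124 ang 210.57219497403682 th -59.486942252499716
```

Request:
apply_moves(
  slide=[
    [0,-2.2,0],
    [0.1,-4.5,-0.1],
    [0.1,-6.7,-0.2],
    [0.1,-6.7,-0.2],
    [0.1,-6.7,-0.2],
  ],
  yaw=[1,2,3,3,3],
)

```text
t: 36.37
tcp_pos: [0.4818, -0.0398, 0.1233]
tcp_rot: [0.17, 0.687, 0.166, -0.686]
force: [3.9, -7.9, 0.3]
width: 0.0132
```

```bash
python3 -c "
from h import *
avg(4)"
```

```text
t 36.5167 Ft [-0.149   8.6873 -0.1278] Mx 0.519368701588973 Mz 0.59838398466565 sd 0.061802790105005084 r 128.67545164379334 ang 207.66676642738602 th -62.492507150058046
```

Request:
apply_moves(
  slide=[
    [0,-2.2,0],
    [0.1,-4.5,-0.1],
    [0.1,-6.7,-0.2],
    [0.1,-8.9,-0.3],
    [0.1,-8.9,-0.3],
    [0.1,-8.9,-0.3],
  ],
  yaw=[1,2,3,4,4,4],
)

```text
t: 37.07
tcp_pos: [0.478, -0.032, 0.1233]
tcp_rot: [0.146, 0.693, 0.142, -0.692]
force: [4.3, -7.0, 0.1]
width: 0.0135
```

```bash
python3 -c "
from h import *
avg(5)"
```

```text
t 37.2667 Ft [ 0.1853  8.7009 -0.6418] Mx 0.5223017990955175 Mz 0.5986498284384103 sd 0.05924386255504535 r 128.77123656657355 ang 203.80110737946654 th -66.49610779970767
```

Request:
apply_moves(
  slide=[
    [0,-2.2,0],
    [0.1,-4.5,-0.1],
    [0.1,-6.7,-0.2],
    [0.1,-6.7,-0.2],
    [0.1,-6.7,-0.2],
  ],
  yaw=[1,2,3,3,3],
)

```text
t: 37.73
tcp_pos: [0.4754, -0.026, 0.1232]
tcp_rot: [0.128, 0.696, 0.124, -0.695]
force: [3.6, -8.7, -0.0]
width: 0.0135
```

```bash
python3 -c "
from h import *
avg(5)
c=cap('wrist');np.save('w7.npy',c,allow_pickle=True);save(c,'w7.png',(80,0,480,240),1.9)"
```

```text
t 37.9333 Ft [ 0.1778  9.1868 -0.9006] Mx 0.5194438240748535 Mz 0.6652487120669909 sd 0.05189168296030587 r 128.85811758818656 ang 200.89700972036013 th -69.50443879493001
```

View pics/w7.png

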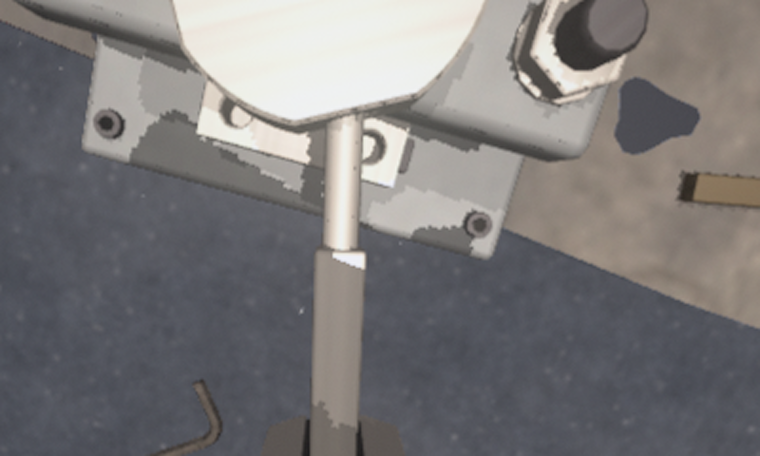

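The wrist view shows the bar's nose in the hole below the head, with its shoulder at (340,252). The flat's edge runs from about (295,122) to (418,95). The bar looks slightly skewed to the flat, so I'll check the head angle numerically.

```bash
python3 - <<'E'
from h import *
c=np.load("w7.npy",allow_pickle=True).item();P=cloud(c);Z=P[...,2]
near=np.hypot(P[...,0]-.5959,P[...,1]-.0199)<.06
z0=np.median(Z[near&(Z>.15)&(Z<.172)]);print("ztop",z0)
e=onz(c,[[80+295/1.9,122/1.9],[80+418/1.9,95/1.9]],z0);print(np.degrees(np.arctan2(*(e[:,:2]-[.5959,.0199]).T[::-1]))%360,np.hypot(*(e[:,:2]-[.5959,.0199]).T))
q=onz(c,[[80+345/1.9,140/1.9],[80+340/1.9,250/1.9],[80+336/1.9,420/1.9]],[.141,.141,.141]);print(q,np.degrees(np.arctan2(*(q[0]-q[1])[:2][::-1])),np.degrees(np.arctan2(*(q[1]-q[2])[:2][::-1])), np.hypot(*(q[:2,:2]-[.5959,.0199]).T))
E
python3 flat.py w7.npy
```

```text
ztop 0.15655684788997365
[190.5762 235.1243] [0.039  0.0394]
[[ 0.5591  0.0002  0.141 ]
 [ 0.5319 -0.0087  0.141 ]
 [ 0.4849 -0.0252  0.141 ]] 18.03581132622618 19.30346813897492 [0.0417 0.0701]
w7.npy 0.15655684788997365
132:37.5 136:37.8 140:38.7 144:39.5 148:39.7 152:39.7 156:39.5 160:39.5 164:39.7 168:39.6 172:39.6 176:39.6 180:39.7 184:39.6 188:39.7 192:39.1 196:38.3 200:37.7 204:37.0 208:36.8 212:36.6 216:36.7 220:37.0 224:37.4 228:38.0 232:38.8 236:39.4 240:39.3 244:39.2 248:39.3 252:39.2 256:39.2 260:39.2 264:39.4 268:39.5 272:60.0 276:60.0
```

Request:
apply_moves(
  slide=[
    [0,-2.2,0],
    [0.1,-4.5,-0.1],
    [0.1,-6.7,-0.2],
    [0.1,-8.9,-0.3],
    [0.1,-8.9,-0.3],
    [0.1,-8.9,-0.3],
  ],
  yaw=[1,2,3,4,4,4],
)

```text
t: 38.53
tcp_pos: [0.4725, -0.0178, 0.1231]
tcp_rot: [0.104, 0.7, 0.099, -0.699]
force: [3.6, -9.1, 0.5]
width: 0.0138
```

```bash
python3 -c "
from h import *
avg(8)
c=cap('wrist');np.save('w8.npy',c,allow_pickle=True)"; python3 flat.py w8.npy
```

```text
t 38.8833 Ft [-0.5189  9.5154 -1.6369] Mx 0.5051455816245918 Mz 0.7234004285183806 sd 0.046235940387094325 r 128.95852106373422 ang 197.03801075860466 th -73.50679154741583
w8.npy 0.15644927375132117
128:37.5 132:38.0 136:38.6 140:39.5 144:39.5 148:39.7 152:39.6 156:39.6 160:39.6 164:39.7 168:39.6 172:39.8 176:39.6 180:39.7 184:39.7 188:39.3 192:38.4 196:37.7 200:37.1 204:36.7 208:36.6 212:36.7 216:36.8 220:37.3 224:37.8 228:38.7 232:39.3 236:39.2 240:39.1 244:39.2 248:39.2 252:39.2 256:39.3 260:39.3 264:39.4 268:39.5 276:60.0
```

Request:
apply_moves(
  slide=[
    [0,3.4,0],
    [0,6.7,-0.2],
    [-0.1,10.1,-0.4],
    [-0.1,13.4,-0.7],
    [-0.1,16.8,-1.1],
    [-0.1,20.1,-1.6],
    [-0.1,20.1,-1.6],
    [-0.1,20.1,-1.6],
  ],
  yaw=[-1.5,-3,-4.5,-6,-7.5,-9,-9,-9],
)

```text
t: 39.65
tcp_pos: [0.4791, -0.0348, 0.1228]
tcp_rot: [0.157, 0.69, 0.156, -0.69]
force: [2.8, -5.3, -0.2]
width: 0.0133
```

```bash
python3 -c "
from h import *
avg(3)"
```

```text
t 39.75 Ft [-0.7819  5.9369 -0.5072] Mx 0.46937815838411096 Mz 0.2952692380459555 sd 0.009122126115566653 r 128.92196431449304 ang 205.09995839883848 th -64.45984705658739
```

Request:
apply_moves(
  slide=[
    [0,3.4,0],
    [0,6.7,-0.2],
    [0,11,-0.4],
    [0,12,10],
    [0,12,25],
    [0,12,40],
    [0,12,55],
    [-20,12,60],
    [-45,12,60],
    [-45,12,60],
  ],
  yaw=[-1.5,-3,-5,-5,-5,-5,-5,-5,-5,-5],
)

```text
t: 40.63
tcp_pos: [0.4303, -0.0701, 0.1708]
tcp_rot: [0.187, 0.683, 0.187, -0.681]
force: [1.1, -0.1, -1.1]
width: 0.0134
```

```bash
python3 -c "
from h import *
rep()
to([0.4722,-0.2384,.045],-30)"
```

```text
t 40.6333 tcp [ 0.4303 -0.0701  0.1708] th -59.35241316570473 r 0.1883716359904882 ang 208.53118565016155 Ftool [ 1.0715  0.6207 -0.8515] Mtool [-0.0135  0.0195  0.0762] Mz axis 0.12448589177111613 w 0.01337909179008729
t 40.6333 tcp [ 0.4303 -0.0701  0.1708] th -59.35241316570473 | slide [125.9 166.   50.2] yaw -29.4 F [ 1.053  -0.0998 -1.0676] M [-0.0557 -0.0556  0.0132] w 0.01337909179008729
```

Request:
apply_moves(
  slide=[
    [0,35,12],
    [0,70,24],
    [0,105,36],
    [0,140,46],
    [20,166,50],
    [55,166,50],
    [90,166,50],
    [115,166,50],
    [126,166,50],
    [126,166,50],
    [126,166,50],
  ],
  yaw=[-5,-10,-15,-20,-25,-29.4,-29.4,-29.4,-29.4,-29.4,-29.4],
)

```text
t: 41.55
tcp_pos: [0.471, -0.238, 0.041]
tcp_rot: [-0.353, -0.612, -0.355, 0.612]
force: [-0.1, -1.2, -1.7]
width: 0.0137
```

Request:
apply_moves(
  slide=[
    [12,0,0],
    [24,0,0],
    [36,0,0],
    [44,0,0],
    [49,0,0],
    [52,0,0],
    [52,0,0],
  ],
  yaw=[0,0,0,0,0,0,0],
)

```text
t: 42.13
tcp_pos: [0.4713, -0.2387, -0.0098]
tcp_rot: [-0.353, -0.612, -0.354, 0.612]
force: [-1.0, 0.3, 1.4]
width: 0.0134
```

```bash
python3 -c "
from h import *
rep()
c=cap('wrist');P=cloud(c);print('handle z',np.median(P[140:200,250:260,2]),'nose z',np.median(P[50:110,252:256,2]))"
```

```text
t 42.1333 tcp [ 0.4713 -0.2387 -0.0098] th -29.981433204701464 r 0.2870105553372679 ang 244.2951181497078 Ftool [-1.3957 -1.0058  0.2221] Mtool [ 0.0324  0.0053 -0.389 ] Mz axis -0.32476613213055844 w 0.013404261154864759
handle z 0.013614829710269196 nose z 0.011427001860808465
```

The handle top reads 13.6 mm and the force is slightly upward, so the bar is resting on the bench. Next I release it and lift away.

Request:
apply_moves(
  slide=[
    [0,0,0],
    [0,0,0],
    [0,0,0],
    [0,0,0],
    [0,0,0],
    [0,0,0],
  ],
  yaw=[0,0,0,0,0,0],
  hand=0.45,
)

```text
t: 42.68
tcp_pos: [0.4715, -0.2389, -0.0104]
tcp_rot: [0.354, 0.612, 0.354, -0.612]
force: [0.2, -0.5, -0.2]
width: 0.0418
```

Request:
apply_moves(
  slide=[
    [-15,0,0],
    [-35,0,0],
    [-70,0,0],
    [-105,0,0],
    [-140,0,0],
    [-160,0,0],
    [-160,0,0],
    [-160,0,0],
  ],
  yaw=[0,0,0,0,0,0,0,0],
)

```text
t: 43.35
tcp_pos: [0.4722, -0.2393, 0.1508]
tcp_rot: [0.355, 0.613, 0.353, -0.612]
force: [0.1, 0.7, -0.4]
width: 0.0425
```

```bash
python3 -c "
from h import *
c=cap('wrist');P=cloud(c);save(c,'w9.png')
b=c['pixels'].min(2);print('handle z',np.median(P[130:200,254:258,2]),'nose',np.median(P[80:115,255:258,2]))
c=cap('side');a=np.load('side0.npy',allow_pickle=True).item()
d=np.abs(c['pixels'].astype(int)-a['pixels']).max(2)>60
im=c['pixels'][120:320,150:350,::-1].copy();im0=a['pixels'][120:320,150:350,::-1]
cv2.imwrite('pics/w9.png',np.hstack([cv2.resize(im,None,fx=2,fy=2),cv2.resize(cv2.imread('pics/w9.png')[:, 60:452],(400,400))]))
rep()"
```

```text
handle z 0.013730548837494538 nose 0.010456385727631525
t 43.45 tcp [ 0.4705 -0.2383  0.1476] th -29.9842865896293 r 0.28695512685131525 ang 244.11094353053693 Ftool [ 0.1087 -0.2077 -0.0052] Mtool [0.0057 0.0019 0.0538] Mz axis -0.06517256076856236 w 0.04220786332635616
```

View pics/w9.png

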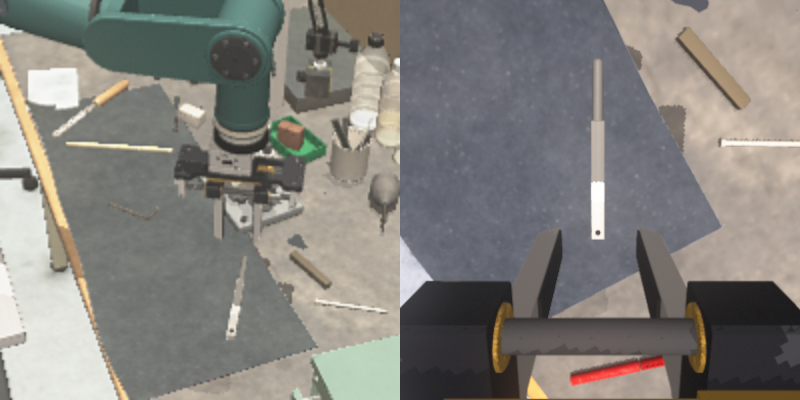

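The bar lies flat and free on the bench mat, with its nose at (597,62) and butt at (597,237) in the right panel. The other things are where they were and the gripper is clear. Handing in.

```bash
python3 -c "
from h import *
print(close_job())"
```

```text
the job is handed in; nothing more can be done
None
```

The job is handed in. I wound the press down with the bar in three strokes, moving from hole to hole. I stopped when the moment about the screw's axis reached about 0.72 N m, inside the firm range of 0.6 to 0.9. I then eased the load, took the bar out, and laid it flat about where it came from, at 43 s of the 72 s allowed.

**Feel:** the moment about the screw's axis was about 0.1 N m winding free and about 0.2 pushing the bush. It then climbed steadily from 0.3 to 0.72 over the last 25° or so of bar swing. In all the head turned roughly 3.7 to 3.8 rad and dropped about 7 mm.

**Last checks:** the handle's top is at 13.7 mm, so the bar is flat on the bench. The gripper is open, clear and reading no force. The last picture shows no loose thing visibly moved. I didn't measure them one by one, and the arm hid the press in that view.

**Not confirmed or in disagreement:**
- **Bush seating:** I couldn't measure the bush's contact force or height directly. The seating is judged from the moment alone.
- **Fingertips:** they were about 30 mm further back than the stated 17 mm ahead of the TCP. The first grasp closed above the bar without touching it, so I lowered the hand and gripped again.
- **Bar skew:** in the last stroke the bar lagged the hole by up to about 14°, more than its play should allow. The head angle and its drop still agreed with each other.

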